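Refit the meat pusher on the café's slicer

TASK

The café's slicer has been cleaned; put its meat pusher back. Lay the pusher on the sloping carriage with its sleeve down in the channel between the two ears, handle up and plate over the tray, then slide the guide rod down through the upper ear, the sleeve and the lower ear until its black grip is up against the upper ear. Let neither part fall, keep off the blade, and leave the mug, the cocoa jar and the card terminal where they are.

Things in the scene. Friction and masses are not known exactly. Their poses are not given: they have to be found in the camera images.
- slicer: The slicer, a fixed machine whose place and yaw vary; origin on the counter straight below point channel, x level across the tray away from the channel, z up. Its carriage (tray, channel, two ears) stays put and slopes down 30 degrees towards the slicer's +y. The tray ends 8 mm uphill of the upper ear and 43 mm beyond the lower one; at its far side (x 202 mm) stands a 24 mm fence.
- upper_hole (a point): Mouth centre of the hole in the upper ear, on its outer (uphill) face. Axes are the carriage's: y down the slope along the axis of both holes, z out of the tray (30 degrees from vertical), x level across the tray. Ears: aluminium, 40 mm wide (x), 12 thick (y), 34 tall (z), 130 mm apart; holes 17 mm wide, 15.5 mm above the tray. From here the upper ear spans y 0 to 12 mm, the lower one 142 to 154.
- rod_end (a point): Where the rod's tip stands when the rod is fully home: on the axis of the ears, 10 mm beyond the lower ear (164 mm in y from upper_hole). Axes as upper_hole.
- channel (a point): Mid-floor of the rod channel, on the tray surface half-way between the ears, 15.5 mm under the hole axis. Axes as upper_hole. The channel is 34 mm wide (x -17 to 17) and 130 long; near wall (-x) 18 mm tall plus a lip flared out to 24, other wall a 9 mm lip, then the tray goes on level. The gauge plate (110 mm tall) stands across the tray's foot, 126 mm down the slope from here, by the blade.
- pusher_handle (a point): Centre of the loose pusher's upright black handle, 26 mm (x) by 22 (y), 55 tall. Axes: x from sleeve to the plate's free end, y along the sleeve, z up. About 0.35 kg, balanced near the handle. It stands on a 44 mm wide top plate (x -73 to 92, 27.5 mm below this point). Underside 63.5 mm below. Fitted, its axes are parallel to upper_hole's, underside on the tray, toothed face plate (+y) downhill.
- pusher_bore (a point): Centre of the bore in the pusher's sleeve: 58 mm in -x and 48.5 mm below the handle's centre, 15 mm above the underside. The sleeve is a 30 by 30 mm square block, 60 mm long (y), with a 19 mm bore along y. The plates under the top plate begin 28 mm in x from here and reach down to the underside. Axes as pusher_handle.
- rod_grip (a point): Centre of the guide rod's flat black wing grip, 30 mm wide (x), 40 long (y), 14 thick (z). The loose rod (about 0.18 kg) lies flat on the counter. Axes: y along the rod from grip to tip, z up. The steel shaft is 14 mm across and 164 mm long from the grip's end to the tip, its last 14 mm tapering to 6 mm.
- rod_tip (a point): Tip of the guide rod, on its axis, 184 mm in y from the grip's centre. Axes as rod_grip.
- rod_shoulder (a point): Point on the rod's axis where the shaft leaves the grip, 20 mm in y from the grip's centre; this end of the grip comes up against the upper ear when the rod is home. Axes as rod_grip.
- blade: The slicer's round steel blade with its hub cover, 220 mm across, fixed square to the slope. Not to be touched. This origin is not its centre but the slicer's origin; the centre lies 215 mm in x, 139 in y and 85 in z from point channel, in the carriage's axes.
- pusher: The pusher as a whole: a cast aluminium part, 165 mm by 60 mm, 91 mm tall over the handle. Origin on its underside below the middle of the sleeve, axes as pusher_handle.
- rod: The guide rod as a whole, 204 mm long. Origin on its underside, 82 mm in y from the grip's centre, axes as rod_grip.
- mug: White mug, 76 mm across without its handle, 85 mm tall, a bystander; origin at the centre of its underside.
- cocoa_jar: Brown cocoa jar with a steel lid, 68 mm across, 110 mm tall, a bystander; origin at the centre of its underside.
- card_terminal: White card terminal, 165 by 75 mm, 49 mm tall, a bystander; origin at the centre of its underside.

How it is judged:
On the way, in this order (a step that is already met when the one before it is completed fails the run):
1. the pusher lies on the carriage, its sleeve in the channel between the ears, let go (y of pusher_bore in the frame of upper_hole between 0.038 and 0.116 m and x of pusher_bore in the frame of upper_hole between -0.005 and 0.005 m and z of pusher_bore in the frame of upper_hole between -0.005 and 0.005 m and angle between the y axis of pusher_bore and the y axis of upper_hole, either way round below 0.1 rad and angle between the z axis of pusher_bore and the z axis of upper_hole, either way round below 0.12 rad and linear speed of pusher below 0.02 m/s and contact force between pusher and the fingers below 0.5 N), for 0.2 s.
2. the rod is through the upper ear and the sleeve (y of rod_tip in the frame of pusher_bore above 0.032 m and x of rod_tip in the frame of pusher_bore between -0.006 and 0.006 m and z of rod_tip in the frame of pusher_bore between -0.006 and 0.006 m and angle between the y axis of rod_tip and the y axis of pusher_bore, either way round below 0.1 rad), for 0.1 s.
At the end, for the whole second after the job is handed in: Rod home: grip end within 6 mm of upper_hole, tip within 7 mm of rod_end. Pusher on it between the ears: bore within 5 mm of the ears' axis in x and z, sleeve within 0.10 rad of it, z within 0.12 rad of the carriage's. Both let go, under 0.02 m/s (all of step 1 and distance between rod_shoulder and upper_hole below 0.006 m and distance between rod_tip and rod_end below 0.007 m and linear speed of rod below 0.02 m/s and contact force between rod and the fingers below 0.5 N); the robot touches nothing.
It fails at once if the pusher or the rod is let fall (0.8 m/s out of the grip) ((linear speed of pusher above 0.8 m/s and contact force between pusher and the fingers below 0.5 N) or (linear speed of rod above 0.8 m/s and contact force between rod and the fingers below 0.5 N)).
It fails at once if the blade is touched (contact force between blade and anything else above 1 N).
It fails at once if the mug is moved by more than 30 mm or tipped (distance of mug from where it was at the start of the episode above 0.03 m or angle between mug's own z axis and vertical above 0.3 rad).
It fails at once if the cocoa jar is moved by more than 30 mm or tipped (distance of cocoa_jar from where it was at the start of the episode above 0.03 m or angle between cocoa_jar's own z axis and vertical above 0.3 rad).
It fails at once if the card terminal is moved by more than 30 mm or tipped (distance of card_terminal from where it was at the start of the episode above 0.03 m or angle between card_terminal's own z axis and vertical above 0.3 rad).
It also fails if it takes over 67 s, if anything falls off the work surface, if the arm or the gripper's body presses on something with over 40 N, if the wrist force passes 120 N, or if a joint passes its speed limit or range.

ROBOT

A 6-joint arm with a two-finger parallel gripper is mounted at the origin on the work surface. World frame = base frame: x ahead of the robot, y to its left, z up, the work surface at z = 0. Lengths are in m, angles in rad, forces in N, time in s.
With the tool pointing down it reaches from about 0.225 to 0.875 m from the base axis. Payload 3.4 kg.
Tool frame: the origin (TCP) lies at the very end of the fingers, on their centre line; the grasp point (between the pads) lies 19 mm behind it; z points along the fingers, y is the direction in which the jaws open and shut (so a half turn about z gives the same grasp; the last joint's range is limited). The gripper opens to 85 mm and grips with 20 to 120 N. Pads are 22 mm wide; open, the fingers measure 114 mm over their backs; the gripper's body (76 mm by 85 mm) begins 54 mm behind the grasp point. The pads swing forward as they close: fully open they stand 13 mm farther back than shut.
Start: joints at [-1.453, 0.276, 1.505, -0, 1.361, -0.121], TCP at [0.136, -0.559, 0.231] pointing down, gripper open.
Joint ranges: [-2.89, 2.89], [-0.75, 2.08], [0.22, 2.7], [-1.18, 4.32], [0.11, 2.71], [-2.7, 2.7]. Speed limits (rad/s): [2.57, 2.57, 3.14, 3.14, 3.14, 3.14].

INTERFACE

Orientations are given as a unit quaternion [w, x, y, z].
In Python, from rig import manip, eyes gives the robot as it stands. The module is installed in compiled form; this text tells all that it offers.
- The arm moves only by the tool servo_tool, never from a script. Its argument "deltas" is one flat list of numbers, 6 for each row, row after row: the shift along the tool's x, y, z in cm, then the turn, a rotation vector about the tool's x, y, z in degrees. A call has 1 to 20 rows; each row shifts and turns the pose as measured when the row begins, along the tool's axes as they then stand; what a row does not reach is not made up. A row lasts 1/10 s, in which the tool goes at most 50 mm and 8.59 degrees, less where a joint would pass 70% of its speed; a pose out of reach is approached as far as the arm can. A call with a gripper value outside its range is refused whole. "jaw" is the finger opening in cm, from 0 to 8.54, set as the call begins (left out, the last holds). The fingers move at their own pace and stop on an object; "grip_force" is the grip in N (left out, the last holds). Time passes only in rows, so rows that do not move let the fingers close. It gives the time, the measured TCP pose, the force and the opening at its end, in the units of the state.
- manip.get_state(): the state, without advancing time (a new reading comes with each control period).
- eyes.get_image(name): name is "scene" or "top" or "wrist"; returns (picture, depth): 400x640x3 uint8, red, green, blue; 400x640 float32, m along the optical axis (not along the pixel's ray), 0 where there is no reading.
- eyes.get_calibration(name): a dict with "camera_matrix" (3x3 intrinsics, pixels), "rvec" (rotation vector, rad) and "tvec" (3), from world to camera coordinates, as OpenCV has them. Camera axes: x right, y down, z forward; pixel columns grow to the right and rows downward; lengths in m; the calibration is good to about 2 mm. A picture is of the moment at which its call begins: read the wrist's pose just before it. get_calibration takes no time and is no camera call; for the wrist camera it gives the pose at the moment of the call.
- manip.sign_off(): hands the job in, once; it reports no verdict.
The state is a dict: "clock": time; "qpos": joint angles; "qd": joint speeds; "effort": joint torques, N m; "position": TCP position; "ee_rot": TCP orientation; "contact_force": force on the tool from outside, world axes, zero at the start; "moment": the same for the moment, N m; "width": finger opening in m.
Only numpy, scipy, OpenCV 4.12 (cv2) and the standard library are available. Lean on these libraries where they do the work, as an engineer would, in place of code of your own. Each camera call takes 0.05 s, during which the arm holds its last target.

## Working session

There is one attempt and no reset: what is moved stays moved. The work goes in short steps, Python scripts to look and compute and a tool call to move; the robot and the scene stay as the last step left them, time stands still between calls to the robot, and variables do not carry over. Pictures are saved under pics/ and viewed, and the job is handed in when it is done.

Besides the shell and the picture viewer there is one more tool, called after "Call:" as name(argument=value, ...), one argument or row to a line, values as JSON. servo_tool: Moves the arm, as the interface text tells. Its arguments: {"type":"object","properties":{"deltas":{"type":"array","items":{"type":"number"}},"jaw":{"type":"number"},"grip_force":{"type":"number"}},"required":["deltas"]}

```bash
mkdir -p pics
cat > h.py <<'E'
import numpy as np, cv2
from rig import manip, eyes
def cal(n):
    c=eyes.get_calibration(n);K=np.array(c["camera_matrix"]);R,_=cv2.Rodrigues(np.array(c["rvec"],float));t=np.array(c["tvec"],float).ravel();return K,R,t
def pts(n,d,uv=None):
    K,R,t=cal(n)
    v,u=np.mgrid[0:d.shape[0],0:d.shape[1]]
    X=np.stack([(u-K[0,2])/K[0,0]*d,(v-K[1,2])/K[1,1]*d,d],-1)
    return (X-t)@R
def ray(n,u,v,z):
    K,R,t=cal(n);C=-R.T@t;d=R.T@np.linalg.inv(K)@np.array([u,v,1.]);return C+d*(z-C[2])/d[2]
def proj(n,P):
    K,R,t=cal(n);X=R@np.array(P,float)+t;p=K@X;return p[:2]/p[2]
E
python3 - <<'E'
from h import *
for n in ["scene","top","wrist"]:
    im,d=eyes.get_image(n);cv2.imwrite(f"pics/{n}0.png",im[:,:,::-1]);np.save(f"{n}_d.npy",d);np.save(f"{n}_im.npy",im)
    K,R,t=cal(n);print(n,K[0,0],-R.T@t,R[2], (d>0).mean())
print(manip.get_state())
E
```

```text
scene 392.94182663030426 [ 0.91233369 -0.44143437  1.11072024] [-0.35325127  0.35096743 -0.86719975] 0.9961875
top 454.8762175308397 [ 0.36193357 -0.05928501  1.54687185] [ 0.11273721  0.00249487 -0.99362171] 0.99615234375
wrist 298.01216707778605 [ 0.20255446 -0.54265352  0.3744209 ] [-0.26827228 -0.06460196 -0.96117458] 0.99610546875
{'clock': 0.15, 'qpos': array([-1.45297996e+00,  2.76456193e-01,  1.50583630e+00, -1.45630136e-05,
        1.36069252e+00, -1.21013951e-01]), 'qd': array([ 8.73510754e-04, -2.42372744e-03, -3.58410152e-03, -4.23170451e-05,
       -3.70130009e-04,  2.84506386e-05]), 'effort': array([ 1.36136612e-03, -4.17144299e+01, -2.46032381e+01, -2.22624358e-04,
        7.68124766e-03,  1.46801057e-05]), 'position': array([ 0.13596149, -0.55829441,  0.23063714]), 'ee_rot': array([-6.96190263e-04,  9.92878057e-01,  1.19133034e-01, -6.00726540e-06]), 'contact_force': array([ 0.37355299,  0.12562051, -0.37915987]), 'moment': array([ 0.00266115, -0.00737117,  0.00528573]), 'width': 0.08565027425888551}
```

View pics/scene0.png

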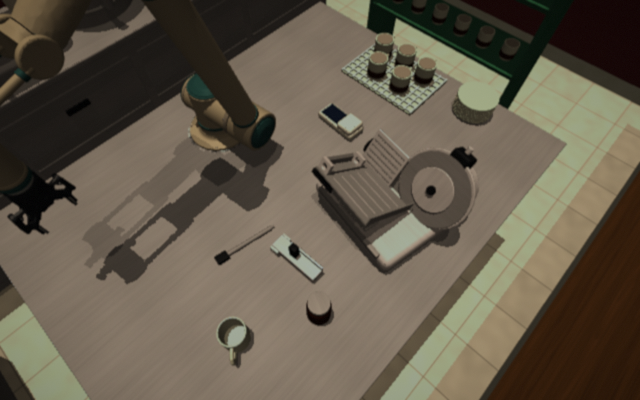

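View pics/top0.png

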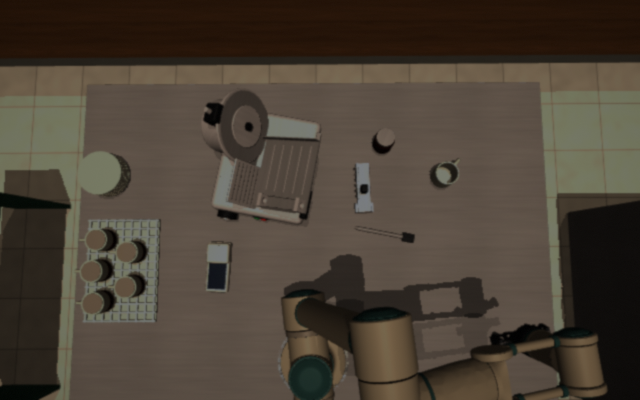

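View pics/wrist0.png

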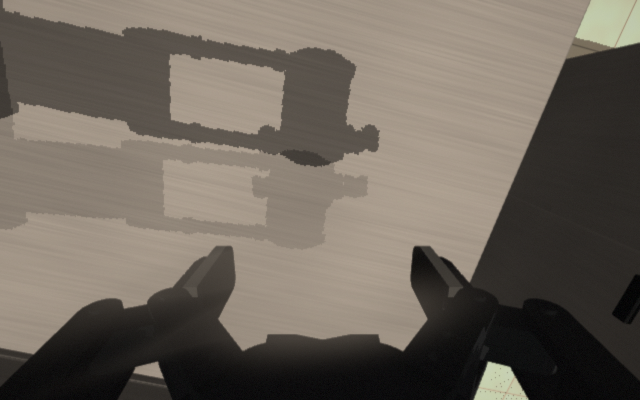

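Run:
```python
from h import *
im=np.load("top_im.npy");c=im[80:260,190:430];c=cv2.convertScaleAbs(cv2.resize(c,None,fx=3.3,fy=3.3,interpolation=cv2.INTER_CUBIC),alpha=1.6)
cv2.imwrite("pics/topc.png",c[:,:,::-1])
im=np.load("scene_im.npy");c=im[110:290,200:490];c=cv2.convertScaleAbs(cv2.resize(c,None,fx=2.75,fy=2.75,interpolation=cv2.INTER_CUBIC),alpha=1.6)
cv2.imwrite("pics/scenec.png",c[:,:,::-1])
d=np.load("top_d.npy");P=pts("top",d)
for u,v in [(363,172),(363,188),(363,205),(362,166),(380,232),(408,238),(270,190),(285,170),(250,200),(300,165),(385,140),(445,175),(217,270)]: print(u,v,P[v,u].round(4))
```

```text
363 172 [ 0.6238 -0.1731  0.0294]
363 188 [ 0.5617 -0.1682  0.0845]
363 205 [ 0.5114 -0.1712  0.0332]
362 166 [ 0.6435 -0.1697  0.0338]
380 232 [ 0.4217 -0.2285  0.0136]
408 238 [ 0.401  -0.3221  0.0138]
270 190 [0.5508 0.1273 0.1312]
285 170 [0.6121 0.0794 0.1424]
250 200 [0.5225 0.1944 0.1045]
300 165 [0.6206 0.03   0.1799]
385 140 [ 0.7146 -0.2399  0.1071]
445 175 [ 0.6165 -0.457   0.0007]
217 270 [0.2991 0.3133 0.0299]
```

View pics/topc.png

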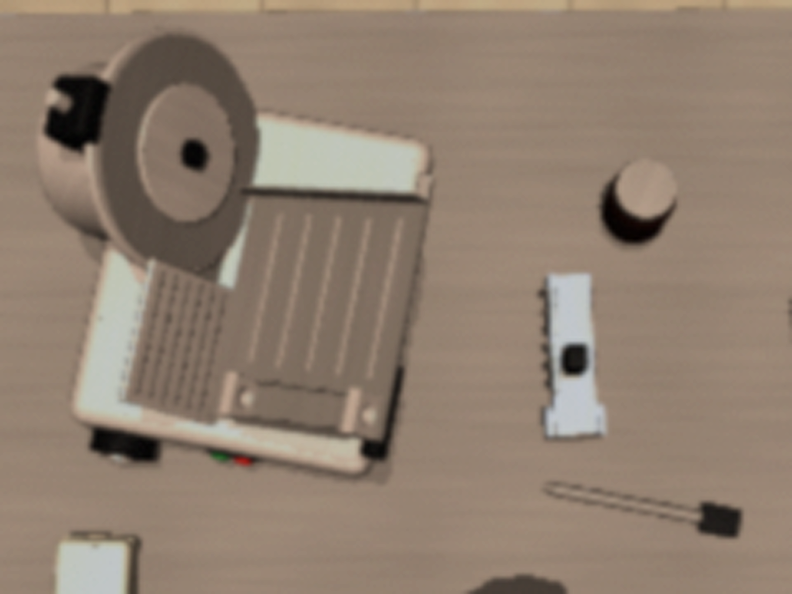

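View pics/scenec.png

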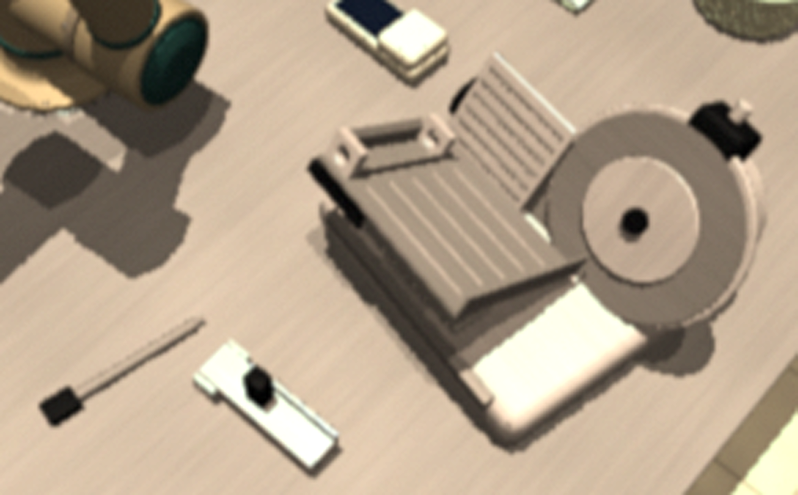

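```bash
cat >> h.py <<'E'
from scipy.spatial.transform import Rotation as Ro
def tcp(s=None):
    s=s or manip.get_state(); q=s["ee_rot"]; return np.array(s["position"]),Ro.from_quat([q[1],q[2],q[3],q[0]])
def plan(p,R,n=None,v=4.0,w=7.0):
    """rows from the current pose to p,R in n equal steps (straight, slerp)"""
    p0,R0=tcp(); rv=(R0.inv()*R).as_rotvec(degrees=True)
    L=np.linalg.norm(np.array(p)-p0)*100
    if n is None: n=int(max(np.ceil(L/v),np.ceil(np.linalg.norm(rv)/w),1))
    st=rv/n; dp=(np.array(p)-p0)/n*100
    out=[]
    for i in range(n):
        Ri=R0*Ro.from_rotvec(st*i,degrees=True)
        out.append(np.r_[Ri.inv().apply(dp),st])
    print("rows",n,"L",L.round(2),"rot",rv.round(1)); print(", ".join("%g"%round(x,2) for r in out for x in r))
def Rt(xd,zd):
    z=np.array(zd,float);z/=np.linalg.norm(z);x=np.array(xd,float);x-=x@z*z;x/=np.linalg.norm(x);return Ro.from_matrix(np.c_[x,np.cross(z,x),z])
E
python3 - <<'E'
from h import *
d=np.load("top_d.npy");P=pts("top",d);X,Y,Z=P[...,0],P[...,1],P[...,2]
m=(X>.44)&(X<.70)&(Y>-.23)&(Y<-.11)&(Z>.02)&(Z<.05)
q=np.c_[X[m],Y[m]];print(m.sum(),cv2.minAreaRect(q.astype(np.float32)))
m=(X>.44)&(X<.70)&(Y>-.23)&(Y<-.11)&(Z>.06);print("handle",m.sum(),P[m].mean(0),np.median(Z[m]))
# rod
m=(X>.36)&(X<.48)&(Y>-.36)&(Y<-.12)&(Z>.006)&(Z<.03)
q=np.c_[X[m],Y[m]];print(m.sum(),cv2.minAreaRect(q.astype(np.float32)))
# tray plane
m=(X>.50)&(X<.62)&(Y>.05)&(Y<.12)&(Z>.05);A=np.c_[X[m],Y[m],np.ones(m.sum())];c,*_=np.linalg.lstsq(A,Z[m],rcond=None);g=c[:2]
print(m.sum(),c,np.degrees(np.arctan(np.hypot(*g))),"downhill yaw",np.degrees(np.arctan2(-g[1],-g[0])), np.std(A@c-Z[m]))
for u,v in [(297,204),(260,200),(278,203),(300,195),(308,190)]:print(u,v,P[v,u])
E
```

```text
642 ((0.5949431657791138, -0.17829255759716034), (0.07727018743753433, 0.21776920557022095), 82.9028549194336)
handle 71 [ 0.58067949 -0.1790516   0.08497183] 0.08691531907546458
309 ((0.4187599718570709, -0.23620747029781342), (0.23037244379520416, 0.114503875374794), 89.66949462890625)
796 [-0.12319698 -0.57656946  0.2692657 ] 30.52294059719769 downhill yaw 77.93884473557186 0.0032932366872057265
297 204 [0.49620022 0.03542888 0.2281808 ]
260 200 [0.51710444 0.1552113  0.15160912]
278 203 [0.50823229 0.10040627 0.14414473]
300 195 [0.5280801  0.02966879 0.18292875]
308 190 [0.54061554 0.00457502 0.20211936]
```

Run:
```python
from h import *
plan([.50,-.20,.27],Rt([1,0,0],[0,0,-1]))
```

```text
rows 13 L 51.23 rot [-0.1  0.  13.7]
3.37, -2.02, -0.3, -0.01, 0, 1.05, 3.34, -2.08, -0.3, -0.01, 0, 1.05, 3.3, -2.14, -0.3, -0.01, 0, 1.05, 3.26, -2.2, -0.3, -0.01, 0, 1.05, 3.22, -2.26, -0.3, -0.01, 0, 1.05, 3.17, -2.32, -0.3, -0.01, 0, 1.05, 3.13, -2.37, -0.3, -0.01, 0, 1.05, 3.09, -2.43, -0.3, -0.01, 0, 1.05, 3.04, -2.49, -0.3, -0.01, 0, 1.05, 3, -2.54, -0.3, -0.01, 0, 1.05, 2.95, -2.6, -0.3, -0.01, 0, 1.05, 2.9, -2.65, -0.3, -0.01, 0, 1.05, 2.85, -2.7, -0.3, -0.01, 0, 1.05
```

Call:
servo_tool(
  deltas=[3.4,-2,-0.3,0,0,1,3.3,-2.1,-0.3,0,0,1,3.3,-2.1,-0.3,0,0,1,3.3,-2.2,-0.3,0,0,1,3.2,-2.3,-0.3,0,0,1,3.2,-2.3,-0.3,0,0,1,3.1,-2.4,-0.3,0,0,1,3.1,-2.4,-0.3,0,0,1,3,-2.5,-0.3,0,0,1,3,-2.5,-0.3,0,0,1,3,-2.6,-0.3,0,0,1,2.9,-2.7,-0.3,0,0,1,2.8,-2.7,-0.3,0,0,1.5,0,0,0,0,0,0],
)

```text
clock: 1.55
position: [0.5122, -0.1863, 0.2666]
ee_rot: [-0.003, 1.0, -0.006, -0.001]
contact_force: [-1.0, -0.4, 0.3]
width: 0.0854
```

```bash
cat >> h.py <<'E'
def shot(name,tag,a=1.6):
    im,d=eyes.get_image(name);cv2.imwrite(f"pics/{tag}.png",cv2.convertScaleAbs(im,alpha=a)[:,:,::-1]);K,R,t=cal(name)
    np.savez(f"{tag}.npz",im=im,d=d,K=K,R=R,t=t);return im,d
def load(tag):
    z=np.load(f"{tag}.npz");im,d,K,R,t=[z[k] for k in "im d K R t".split()]
    v,u=np.mgrid[0:d.shape[0],0:d.shape[1]]
    X=np.stack([(u-K[0,2])/K[0,0]*d,(v-K[1,2])/K[1,1]*d,d],-1)
    return im,d,(X-t)@R,(K,R,t)
def ray2(c,u,v,z):
    K,R,t=c;C=-R.T@t;d=R.T@np.linalg.inv(K)@np.array([u,v,1.]);return C+d*(z-C[2])/d[2]
E
python3 -c "
from h import *
shot('wrist','w1');p,R=tcp();print(p,R.as_matrix().round(3))"
```

```text
[ 0.51051234 -0.18773394  0.26633283] [[ 1.    -0.013 -0.004]
 [-0.013 -1.     0.006]
 [-0.004 -0.006 -1.   ]]
```

View pics/w1.png

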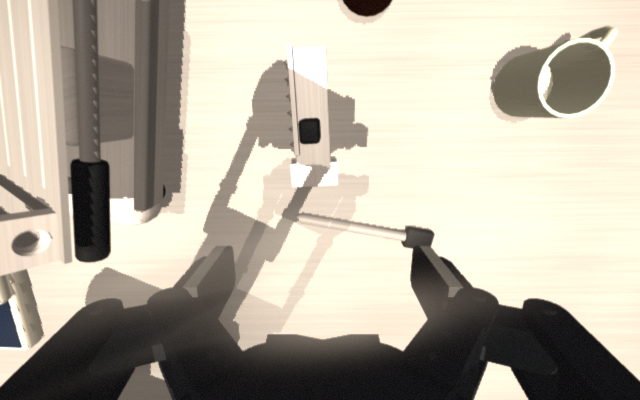

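Run:
```python
from h import *
im,d,P,c=load("w1");X,Y,Z=P[...,0],P[...,1],P[...,2]
g=im.max(2)
# handle
m=((g<60)&(X>.5)&(X<.66)&(Y>-.25)&(Y<-.1)&(Z>.08)&(Z<.1)).astype(np.uint8)
print("handle",m.sum(),P[m>0].mean(0)); 
r=cv2.minAreaRect(np.argwhere(m)[:,::-1].astype(np.float32));print(r, ray2(c,*r[0],.091))
m=((X>.42)&(X<.70)&(Y>-.25)&(Y<-.1)&(Z>.022)&(Z<.06)).astype(np.uint8)
m=cv2.morphologyEx(m,cv2.MORPH_OPEN,np.ones((3,3)));print(m.sum(),np.median(Z[m>0]))
q=P[m>0];r=cv2.minAreaRect(q[:,:2].astype(np.float32));print(r);
m=((np.abs(Z-.036)<.006)&(X>.42)&(X<.70)&(Y>-.25)&(Y<-.1));q=P[m]
r=cv2.minAreaRect(q[:,:2].astype(np.float32));print("top plate",r,q.mean(0),np.median(q[:,2]))
for a in np.arange(.46,.68,.01):
    s=q[np.abs(q[:,0]-a)<.003]
    if len(s):print(a.round(2),s[:,1].min().round(4),s[:,1].max().round(4))
# rod
m=((X>.36)&(X<.48)&(Y>-.36)&(Y<-.12)&(Z>.006)&(Z<.03)).astype(np.uint8)
n,l,st,ce=cv2.connectedComponentsWithStats(m);i=1+np.argmax(st[1:,4]);q=P[l==i];print("rod",st[i],cv2.minAreaRect(q[:,:2].astype(np.float32)))
m=(l==i)&(g<70);q=P[m];print("grip",m.sum(),q.mean(0),cv2.minAreaRect(q[:,:2].astype(np.float32)))
m=(X>.3)&(Y>-.09)&(Y<.05)&(g<40)&(Z>.05);q=P[m];print("black",q.min(0),q.max(0),q.mean(0))
```

```text
handle 484 [ 0.55976284 -0.1743123   0.09111165]
((309.0, 130.5), (25.0, 20.0), 90.0) [ 0.56004993 -0.17434688  0.091     ]
5296 0.03669352852848455
((0.5932494401931763, -0.18222425878047943), (0.09108756482601166, 0.22290073335170746), 77.62208557128906)
top plate ((0.5926393270492554, -0.1814478635787964), (0.09226768463850021, 0.2206743210554123), 77.69955444335938) [ 0.57382126 -0.17719636  0.03629399] 0.036524942931298016
0.49 -0.2062 -0.1474
0.5 -0.2049 -0.1465
0.51 -0.2049 -0.1457
0.52 -0.2049 -0.1542
0.53 -0.196 -0.1584
0.54 -0.1961 -0.1463
0.55 -0.1961 -0.1582
0.56 -0.195 -0.146
0.57 -0.1951 -0.1575
0.58 -0.1952 -0.1456
0.59 -0.194 -0.157
0.6 -0.1941 -0.1453
0.61 -0.1942 -0.1565
0.62 -0.1931 -0.1451
0.63 -0.1933 -0.1554
0.64 -0.1922 -0.146
0.65 -0.1923 -0.1548
rod [ 293  214  141   34 1594] ((0.41496166586875916, -0.24327205121517181), (0.2025320827960968, 0.02938068099319935), 80.2618637084961)
grip 482 [ 0.40414372 -0.32247772  0.01488856] ((0.4010167717933655, -0.323123574256897), (0.03851807489991188, 0.029351158067584038), 78.6158447265625)
black [ 0.45501393 -0.00764468  0.15767385] [0.54466559 0.02687087 0.1788773 ] [0.5025414  0.00686279 0.17274651]
```

Run:
```python
from h import *
plan([.46,.08,.37],Rt([1,0,0],[0,0,-1]))
```

```text
rows 8 L 29.15 rot [-0.3  0.3 -0.7]
-0.68, -3.35, -1.27, -0.04, 0.03, -0.09, -0.67, -3.35, -1.28, -0.04, 0.03, -0.09, -0.67, -3.35, -1.28, -0.04, 0.03, -0.09, -0.66, -3.35, -1.28, -0.04, 0.03, -0.09, -0.66, -3.35, -1.29, -0.04, 0.03, -0.09, -0.65, -3.35, -1.29, -0.04, 0.03, -0.09, -0.64, -3.35, -1.29, -0.04, 0.03, -0.09, -0.64, -3.35, -1.29, -0.04, 0.03, -0.09
```

Call:
servo_tool(
  deltas=[-0.7,-3.3,-1.3,0,0,0,-0.7,-3.3,-1.3,0,0,0,-0.7,-3.3,-1.3,0,0,0,-0.7,-3.3,-1.3,0,0,0,-0.6,-3.3,-1.3,0,0,0,-0.6,-3.3,-1.3,0,0,0,-0.6,-3.3,-1.3,0,0,0,-0.6,-3.3,-1.3,0,0,0,0,0,0,0,0,0,0,0,0,0,0,0],
)

```text
clock: 2.6
position: [0.455, 0.0745, 0.3713]
ee_rot: [-0.0, 1.0, -0.013, -0.008]
contact_force: [-0.2, 0.3, 0.2]
width: 0.0854
```

```bash
python3 -c "
from h import *
shot('wrist','w2',1.0);p,R=tcp();print(p,R.as_matrix().round(3))"
```

```text
[0.45496731 0.07439281 0.3713913 ] [[ 1.    -0.026 -0.016]
 [-0.026 -1.     0.002]
 [-0.016 -0.001 -1.   ]]
```

View pics/w2.png

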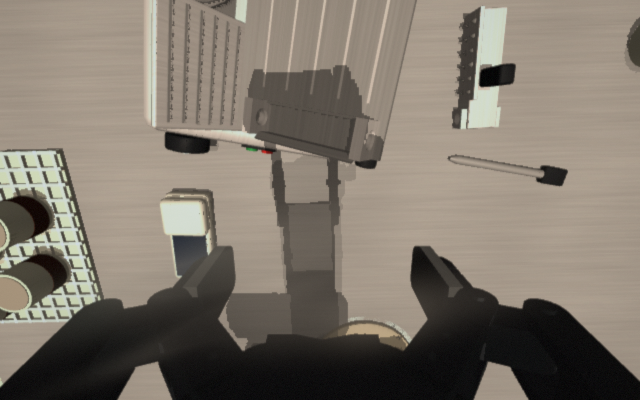

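```bash
cat > sl.py <<'E'
from h import *
import sys
tag=sys.argv[1]
im,d,P,c=load(tag);X,Y,Z=P[...,0],P[...,1],P[...,2]
m=(X>.55)&(X<.68)&(Y>.06)&(Y<.13)&(Z>.08)
for k in range(3):
    A=np.c_[X[m],Y[m],np.ones(m.sum())];co,*_=np.linalg.lstsq(A,Z[m],rcond=None)
    res=Z-(co[0]*X+co[1]*Y+co[2]); m=(X>.54)&(X<.68)&(Y>.04)&(Y<.14)&(np.abs(res)<.004)
g=co[:2];n=np.array([-co[0],-co[1],1]);n/=np.linalg.norm(n)
print(m.sum(),"tilt",np.degrees(np.arccos(n[2])),"downhill yaw",np.degrees(np.arctan2(-g[1],-g[0])),"rms",res[m].std())
h=(P-np.array([0,0,co[2]]))@n
E
cat > sl2.py <<'E'
exec(open("sl.py").read())
# in-plane axes by yaw guess
for yaw in [float(a) for a in sys.argv[2:]]:
    xa=np.array([np.sin(np.radians(yaw)),-np.cos(np.radians(yaw)),0]);ya=np.cross(n,xa);ya/=np.linalg.norm(ya)
    xs=P@xa;ys=P@ya
    near=(X>.42)&(X<.60)&(Y>-.02)&(Y<.24)&(Z>.08)
    m=near&(h>.028)&(h<.040)
    k,l,st,ce=cv2.connectedComponentsWithStats(m.astype(np.uint8))
    for i in range(1,k):
        if st[i,4]>40:
            q=l==i; print(yaw,st[i],"x",np.percentile(xs[q],[1,50,99]).round(4),"y",np.percentile(ys[q],[1,50,99]).round(4),"h",np.percentile(h[q],[5,50,95]).round(4), cv2.minAreaRect(np.c_[xs[q],ys[q]].astype(np.float32)))
E
python3 sl2.py w2 79
```

```text
8293 tilt 30.046412366911238 downhill yaw 78.79443757915358 rms 0.0008236629028090523
79.0 [208  44  14  86 609] x [0.4529 0.5044 0.5511] y [0.1978 0.1993 0.2009] h [0.0287 0.0335 0.0391] ((0.5023316740989685, 0.19919463992118835), (0.003921460825949907, 0.09946338832378387), 89.45558166503906)
79.0 [242  97  14  37 400] x [0.4596 0.4798 0.499 ] y [0.1369 0.1411 0.15  ] h [0.0292 0.0337 0.0349] ((0.4794600009918213, 0.14372724294662476), (0.014033515006303787, 0.04000946506857872), 89.2770767211914)
79.0 [348 117  22  44 590] x [0.4596 0.4797 0.4988] y [-0.0044  0.0008  0.0078] h [0.0299 0.0338 0.0349] ((0.4790636897087097, 0.0019173570908606052), (0.01282457448542118, 0.0401286818087101), 89.76126098632812)
```

```bash
cat >> sl2.py <<'E'
    for i in range(1,k):
        if st[i,4]>40:
            q=(l==i)&(np.abs(h-.0338)<.0015);print(np.percentile(ys[q],[1,3,97,99]).round(4),np.median(h[q]))
    B=np.c_[xa,ya,n]; 
    U=xa*.4797+ya*(-.0045)+n*(.0155+np.array([0,0,co[2]])@n);print("U",U,"axes",xa,ya,n); np.savez("sl.npz",U=U,B=B)
    # black handle
    q=(X>.42)&(Y>-.06)&(Y<.06)&(im.max(2)<45)&(Z>.05);L=(P[q]-U)@B;print("black",q.sum(),L.min(0),L.max(0))
    # things near the grip-home corridor
    L=(P-U)@B
    q=(np.abs(L[...,0])<.07)&(L[...,1]<-.002)&(L[...,1]>-.12)&(L[...,2]>-.06)
    for yy in np.arange(-.1,0,.01):
        s=q&(np.abs(L[...,1]-yy)<.005)
        if s.sum():print(yy.round(3),s.sum(),L[s][:,0].min().round(3),L[s][:,0].max().round(3),"zmax",L[s][:,2].max().round(4))
E
python3 sl2.py w2 79
python3 - <<'E'
from h import *
z=np.load("sl.npz");U,B=z["U"],z["B"]
im,d,P,c=load("w1");L=(P-U)@B
q=(np.abs(L[...,0])<.08)&(L[...,1]<-.002)&(L[...,1]>-.12)&(L[...,2]>-.06)
for yy in np.arange(-.1,.0,.01):
    s=q&(np.abs(L[...,1]-yy)<.005)
    if s.sum():print(yy.round(3),s.sum(),L[s][:,0].min().round(3),L[s][:,0].max().round(3),"zmax",L[s][:,2].max().round(4))
# ear hole in w1
print(L[242,30])
E
```

```text
8293 tilt 30.046412366911238 downhill yaw 78.79443757915358 rms 0.0008236629028090523
79.0 [208  44  14  86 609] x [0.4529 0.5044 0.5511] y [0.1978 0.1993 0.2009] h [0.0287 0.0335 0.0391] ((0.5023316740989685, 0.19919463992118835), (0.003921460825949907, 0.09946338832378387), 89.45558166503906)
79.0 [242  97  14  37 400] x [0.4596 0.4798 0.499 ] y [0.1369 0.1411 0.15  ] h [0.0292 0.0337 0.0349] ((0.4794600009918213, 0.14372724294662476), (0.014033515006303787, 0.04000946506857872), 89.2770767211914)
79.0 [348 117  22  44 590] x [0.4596 0.4797 0.4988] y [-0.0044  0.0008  0.0078] h [0.0299 0.0338 0.0349] ((0.4790636897087097, 0.0019173570908606052), (0.01282457448542118, 0.0401286818087101), 89.76126098632812)
[0.1978 0.198  0.2006 0.2008] 0.03390438694031019
[0.1369 0.1374 0.1495 0.1501] 0.03393011884438997
[-0.0044 -0.0041  0.0075  0.0079] 0.03389737970445335
U [0.49396516 0.02489307 0.2141796 ] axes [ 0.98162718 -0.190809    0.        ] [ 0.16516837  0.84971759 -0.50069894] [0.09730109 0.49115614 0.8656201 ]
black 19322 [-0.05073708 -0.14839446 -0.04552227] [-0.02188004  0.02565955  0.23939633]
-0.1 4472 -0.052 -0.024 zmax 0.2429
-0.09 3735 -0.053 -0.028 zmax 0.25
-0.08 3924 -0.04 -0.028 zmax 0.2556
-0.07 3128 -0.042 -0.029 zmax 0.2568
-0.06 1975 -0.044 -0.033 zmax 0.2536
-0.05 1663 -0.065 -0.035 zmax 0.2498
-0.04 2025 -0.068 -0.039 zmax 0.272
-0.03 7940 -0.07 -0.042 zmax 0.2731
-0.02 4358 -0.07 -0.044 zmax 0.2687
-0.01 829 -0.059 0.07 zmax 0.255
-0.01 1406 -0.023 0.08 zmax -0.0173
[-0.01818002  0.0323785  -0.01141325]
```

Run:
```python
from h import *
z=np.load("sl.npz");U,B=z["U"],z["B"]
im,d,P,c=load("w1");L=(P-U)@B
for u,v in[(92,170),(92,210),(92,255),(40,215),(100,190)]:print(u,v,L[v,u].round(3),P[v,u].round(3))
plan([.560,-.174,.14],Rt([1,.031,0],[0,0,-1]))
```

```text
92 170 [ 0.047  0.005 -0.045] [ 0.536 -0.002  0.173]
92 210 [ 0.013  0.003 -0.043] [0.503 0.004 0.175]
92 255 [-0.03   0.005 -0.043] [0.461 0.014 0.175]
40 215 [ 0.017 -0.    -0.009] [0.51  0.017 0.206]
100 190 [ 0.029  0.004 -0.05 ] [ 0.518 -0.002  0.169]
rows 9 L 35.53 rot [-0.1  0.9 -3.2]
1.28, 2.73, 2.55, -0.01, 0.1, -0.36, 1.26, 2.74, 2.55, -0.01, 0.1, -0.36, 1.23, 2.75, 2.55, -0.01, 0.1, -0.36, 1.21, 2.75, 2.56, -0.01, 0.1, -0.36, 1.19, 2.76, 2.56, -0.01, 0.1, -0.36, 1.17, 2.77, 2.56, -0.01, 0.1, -0.36, 1.15, 2.78, 2.56, -0.01, 0.1, -0.36, 1.13, 2.78, 2.57, -0.01, 0.1, -0.36, 1.1, 2.79, 2.57, -0.01, 0.1, -0.36
```

Call:
servo_tool(
  deltas=[1.2,4,1,0,0,-0.4,1.2,4,1,0,0,-0.4,1.2,4,1,0,0,-0.4,1.2,3.5,1,0,0,-0.4,1.2,3.5,2,0,0,-0.4,1.2,3,3,0,0,-0.4,1.2,1.5,4,0,0,-0.4,1,0.5,4,0,0,-0.4,0.8,0,4,0,0,-0.2,0,0,0,0,0,0,0,0,0,0,0,0],
)

```text
clock: 3.75
position: [0.5467, -0.195, 0.1462]
ee_rot: [0.0, 1.0, 0.007, -0.012]
contact_force: [0.5, -0.2, 1.6]
width: 0.0854
```

Run:
```python
from h import *
shot('wrist','w3',1.0)
im,d,P,c=load("w3");X,Y,Z=P[...,0],P[...,1],P[...,2];g=im.max(2)
m=(g<70)&(X>.5)&(X<.66)&(Y>-.23)&(Y<-.12)&(Z>.084)&(Z<.098)
print("handle",m.sum(),P[m].mean(0),np.percentile(P[m],[2,98],axis=0))
q=P[(np.abs(Z-.036)<.005)&(X>.5)&(X<.70)&(Y>-.25)&(Y<-.1)]
for a in np.arange(.47,.68,.02):
    s=q[np.abs(q[:,0]-a)<.004]
    if len(s):print(a.round(2),np.percentile(s[:,1],[2,98]).round(4))
p,R=tcp();print(p,R.as_matrix().round(3))
plan([.560,-.174,.0475],Rt([1,.031,0],[0,0,-1]),v=2)
```

```text
handle 1123 [ 0.56331765 -0.17223271  0.09128922] [[ 0.55044569 -0.18242686  0.08571642]
 [ 0.57451399 -0.16174423  0.09336314]]
0.51 [-0.2023 -0.1455]
0.53 [-0.1946 -0.1553]
0.55 [-0.1935 -0.183 ]
0.57 [-0.1933 -0.1553]
0.59 [-0.192  -0.1549]
0.61 [-0.1912 -0.1543]
0.63 [-0.1906 -0.1534]
0.65 [-0.1892 -0.1528]
[ 0.54640367 -0.1947574   0.14621845] [[ 1.     0.015 -0.025]
 [ 0.015 -1.    -0.001]
 [-0.025  0.001 -1.   ]]
rows 6 L 10.18 rot [ 0.   1.4 -0.9]
0.27, -0.34, 1.64, 0, 0.24, -0.15, 0.27, -0.34, 1.64, 0, 0.24, -0.15, 0.26, -0.34, 1.64, 0, 0.24, -0.15, 0.25, -0.34, 1.64, 0, 0.24, -0.15, 0.25, -0.34, 1.64, 0, 0.24, -0.15, 0.24, -0.34, 1.64, 0, 0.24, -0.15
```

View pics/w3.png

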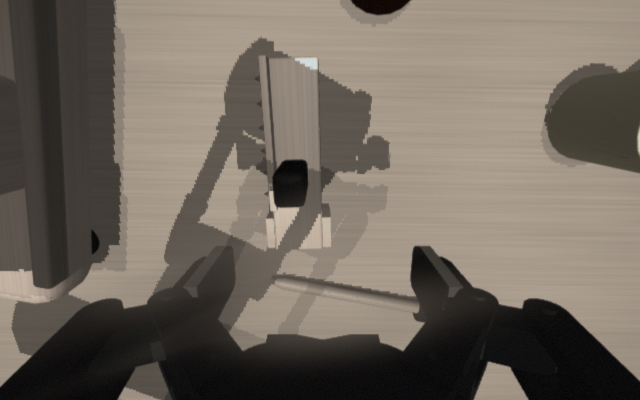

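Call:
servo_tool(
  deltas=[0.8,-1.1,0.6,0,0.7,-0.4,0.7,-1.1,0.6,0,0.7,-0.4,0.1,-0.1,1.8,0,0,-0.1,0,0,2,0,0,0,0,0,2,0,0,0,0,0,2,0,0,0,0,0,0.8,0,0,0,0,0,0,0,0,0,0,0,0,0,0,0],
)

```text
clock: 4.7
position: [0.574, -0.1651, 0.059]
ee_rot: [0.005, 1.0, 0.02, 0.016]
contact_force: [0.8, 0.8, 0.7]
width: 0.0853
```

Run:
```python
from h import *
p,R=tcp();print(p,R.as_matrix().round(3))
plan([.562,-.172,.0475],Rt([1,.031,0],[0,0,-1]),v=2)
```

```text
[ 0.5740435  -0.16508938  0.05895506] [[ 0.999  0.04   0.031]
 [ 0.04  -0.999 -0.009]
 [ 0.031  0.01  -0.999]]
rows 1 L 1.8 rot [ 0.6 -1.8  0.5]
-1.27, 0.63, 1.11, 0.56, -1.78, 0.51
```

Call:
servo_tool(
  deltas=[-0.6,0.3,0.2,0.3,-0.9,0.2,0,0,0,0,0,0,-0.5,0.3,0.4,0.2,-0.8,0.2,0,0,0,0,0,0,0,0,0,0,0,0],
)

```text
clock: 5.2
position: [0.5647, -0.1731, 0.0559]
ee_rot: [0.002, 1.0, 0.016, 0.002]
contact_force: [0.6, 0.8, 0.5]
width: 0.0852
```

Run:
```python
from h import *
p,R=tcp();print(p,R.as_matrix().round(3))
plan([.562,-.172,.0475],Rt([1,.031,0],[0,0,-1]),v=2)
```

```text
[ 0.56473873 -0.17305992  0.05585307] [[ 0.999  0.032  0.005]
 [ 0.032 -0.999 -0.003]
 [ 0.005  0.003 -1.   ]]
rows 1 L 0.89 rot [ 0.2 -0.3  0.1]
-0.27, -0.12, 0.83, 0.19, -0.28, 0.07
```

Now down and grip.

Call:
servo_tool(
  deltas=[-0.3,-0.1,0.8,0.2,-0.3,0,0,0,0,0,0,0,0,0,0,0,0,0],
)

```text
clock: 5.5
position: [0.5613, -0.1723, 0.047]
ee_rot: [-0.0, 1.0, 0.016, -0.001]
contact_force: [-0.4, 0.4, 0.6]
width: 0.0853
```

Call:
servo_tool(
  deltas=[0,0,0,0,0,0,0,0,0,0,0,0,0,0,0,0,0,0,0,0,0,0,0,0,0,0,0,0,0,0,0,0,0,0,0,0],
  jaw=0,
  grip_force=80,
)

```text
clock: 6.1
position: [0.5618, -0.1703, 0.0481]
ee_rot: [-0.002, 1.0, 0.015, 0.0]
contact_force: [-0.1, -0.2, -2.9]
width: 0.0208
```

Run:
```python
from h import *
shot('wrist','w4',1.0)
p,R=tcp();print(p,R.as_matrix().round(3),manip.get_state()["width"],manip.get_state()["contact_force"])
```

```text
[ 0.56182432 -0.17031932  0.04810169] [[ 1.     0.031  0.   ]
 [ 0.031 -1.     0.004]
 [ 0.    -0.004 -1.   ]] 0.021232134213307823 [-0.80956525  1.1716146  -0.16276038]
```

View pics/w4.png

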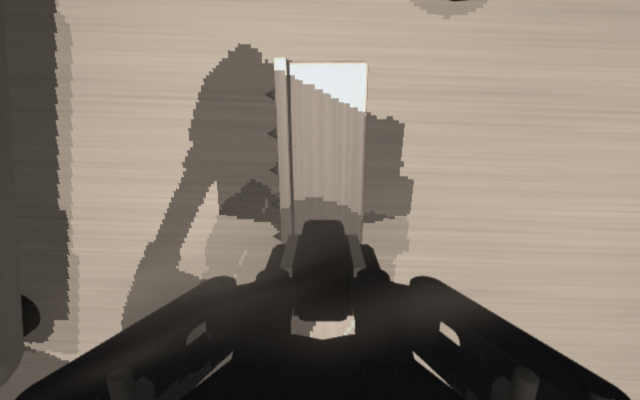

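Run:
```python
from h import *
im,d,P,c=load("w4");p=np.array([.56182,-.17032,.0481]);X,Y,Z=P[...,0],P[...,1],P[...,2]
e=np.array([.9995,.031])
q=(np.abs(Z-.036)<.006)&(Y>-.21)&(Y<-.14)&(X>.6)
s=(P[q][:,:2]-p[:2])@e;t=(P[q][:,:2]-p[:2])@np.array([-.031,.9995])
print("free end",np.percentile(s,[97,99,100]),"expect .092","y",[ (np.percentile(t[np.abs(s-a)<.005],[2,98])).round(4) for a in (.05,.07,.085)],np.median(Z[q]))
print([(ray2(c,u,63,.036)[:2]-p[:2])@e for u in(300,330,360)])
```

```text
free end [0.09029942 0.09131235 0.09213982] expect .092 y [array([-0.0218,  0.015 ]), array([-0.0219,  0.0149]), array([-0.0218,  0.0149])] 0.03717009101072681
[np.float64(0.09128682652535014), np.float64(0.09126545213357316), np.float64(0.09124408898787208)]
```

```bash
cat >> h.py <<'E'
def SL():
    z=np.load("sl.npz");U=z["U"]; yaw=np.radians(79.);a=np.radians(30)
    xa=np.array([np.sin(yaw),-np.cos(yaw),0]);dh=np.array([np.cos(yaw),np.sin(yaw),0])
    ya=dh*np.cos(a)-np.array([0,0,np.sin(a)]);n=np.cross(xa,ya);return U,np.c_[xa,ya,n]
def where():
    U,B=SL();p,R=tcp();print("p",p.round(4),"L(mm)",((p-U)@B*1000).round(1),"tool in L rotvec-deg",Ro.from_matrix(B.T@R.as_matrix()).as_matrix().round(3).tolist(),"F",manip.get_state()["contact_force"].round(1),manip.get_state()["clock"],manip.get_state()["width"].round(4))
E
python3 - <<'E'
from h import *
U,B=SL();where()
Lh=np.array([.0585,.098,.048]);R=Rt(B[:,0],-B[:,2])
for dz in (.07,0): print(U+B@(Lh+[0,0,dz-.0154]))
p,_=tcp()
plan([.5,-.13,.33],Rt([1,.031,0],[0,0,-1]))
E
```

```text
Traceback (most recent call last):
  File "h.py", line 45, in where
    U,B=SL();p,R=tcp();print("p",p.round(4),"L(mm)",((p-U)@B*1000).round(1),"tool in L rotvec-deg",Ro.from_matrix(B.T@R.as_matrix()).as_matrix().round(3).tolist(),"F",manip.get_state()["contact_force"].round(1),manip.get_state()["clock"],manip.get_state()["width"].round(4))
                                                                                                                                                                                                                                              ^^^^^^^^^^^^^^^^^^^^^^^^^^^^^^^^
AttributeError: 'float' object has no attribute 'round'
```

```bash
sed -i 's/,manip.get_state()\["width"\].round(4))/,manip.get_state()["width"])/' h.py
python3 - <<'E'
from h import *
U,B=SL();where()
Lh=np.array([.0585,.098,.048]);R=Rt(B[:,0],-B[:,2])
for dz in (.07,0): print(U+B@(Lh+[0,0,dz-.0154]))
p,_=tcp()
plan([.53,-.15,.36],Rt([1,.031,0],[0,0,-1]))
E
```

```text
p [ 0.5618 -0.1703  0.0481] L(mm) [ 103.9  -71.7 -233.2] tool in L rotvec-deg [[0.975, 0.221, -0.001], [0.191, -0.843, 0.503], [0.111, -0.491, -0.864]] F [-0.8  1.2 -0.2] 6.15 0.021232134213307823
[0.5773729  0.1473994  0.25403381]
[0.57069458 0.11304245 0.19341203]
rows 8 L 31.42 rot [-0.2 -0.  -0. ]
-0.39, -0.28, -3.9, -0.03, -0, -0, -0.39, -0.28, -3.9, -0.03, -0, -0, -0.39, -0.28, -3.9, -0.03, -0, -0, -0.39, -0.28, -3.9, -0.03, -0, -0, -0.39, -0.27, -3.9, -0.03, -0, -0, -0.39, -0.27, -3.9, -0.03, -0, -0, -0.39, -0.27, -3.9, -0.03, -0, -0, -0.39, -0.27, -3.9, -0.03, -0, -0
```

Call:
servo_tool(
  deltas=[0,0,-1,0,0,0,0,0,-2,0,0,0,-0.3,0,-3,0,0,0,-0.5,-0.3,-3.5,0,0,0,-0.5,-0.3,-3.5,0,0,0,-0.5,-0.3,-3.5,0,0,0,-0.5,-0.3,-3.5,0,0,0,-0.4,-0.3,-3.5,0,0,0,-0.3,-0.3,-3,0,0,0,0,0,-1.5,0,0,0,0,0,0,0,0,0],
)

```text
clock: 7.25
position: [0.5259, -0.1536, 0.3384]
ee_rot: [-0.003, 1.0, 0.015, -0.006]
contact_force: [-0.1, 0.3, -3.4]
width: 0.0214
```

Run:
```python
from h import *
U,B=SL();where();print(manip.get_state()["qpos"])
Lh=np.array([.0585,.098,.048]);R=Rt(B[:,0],-B[:,2])
plan(U+B@(Lh+[0,0,.09-.0154]),R,n=14)
```

```text
p [ 0.5259 -0.1536  0.3384] L(mm) [  65.4 -208.6   23. ] tool in L rotvec-deg [[0.975, 0.22, -0.014], [0.197, -0.841, 0.503], [0.099, -0.494, -0.864]] F [-0.1  0.3 -3.4] 7.25 0.021436543431047957
[-4.11764916e-01  2.01955745e-01  1.34623111e+00  8.44951629e-04
  1.60769207e+00  1.12910378e+00]
rows 14 L 32.24 rot [-30.2  -2.6  12.6]
0.45, -2.2, 0.49, -2.16, -0.18, 0.9, 0.42, -2.23, 0.4, -2.16, -0.18, 0.9, 0.39, -2.25, 0.32, -2.16, -0.18, 0.9, 0.35, -2.26, 0.23, -2.16, -0.18, 0.9, 0.32, -2.28, 0.15, -2.16, -0.18, 0.9, 0.28, -2.29, 0.06, -2.16, -0.18, 0.9, 0.24, -2.29, -0.03, -2.16, -0.18, 0.9, 0.21, -2.29, -0.12, -2.16, -0.18, 0.9, 0.17, -2.29, -0.2, -2.16, -0.18, 0.9, 0.14, -2.28, -0.29, -2.16, -0.18, 0.9, 0.1, -2.27, -0.37, -2.16, -0.18, 0.9, 0.06, -2.26, -0.46, -2.16, -0.18, 0.9, 0.02, -2.24, -0.54, -2.16, -0.18, 0.9, -0.01, -2.22, -0.63, -2.16, -0.18, 0.9
```

Run:
```python
from h import *
U,B=SL()
Lh=np.array([.0585,.098,.048]);R=Rt(B[:,0],-B[:,2])
T=U+B@(Lh+[0,0,.13-.0154]);print(T);plan(T,R,n=14)
```

```text
[0.58309717 0.17684822 0.30599533]
rows 14 L 33.69 rot [-30.2  -2.6  12.6]
0.48, -2.35, 0.24, -2.16, -0.18, 0.9, 0.45, -2.36, 0.15, -2.16, -0.18, 0.9, 0.41, -2.37, 0.06, -2.16, -0.18, 0.9, 0.37, -2.38, -0.03, -2.16, -0.18, 0.9, 0.33, -2.38, -0.12, -2.16, -0.18, 0.9, 0.3, -2.38, -0.21, -2.16, -0.18, 0.9, 0.26, -2.37, -0.3, -2.16, -0.18, 0.9, 0.22, -2.36, -0.39, -2.16, -0.18, 0.9, 0.18, -2.35, -0.48, -2.16, -0.18, 0.9, 0.14, -2.33, -0.57, -2.16, -0.18, 0.9, 0.1, -2.31, -0.66, -2.16, -0.18, 0.9, 0.06, -2.29, -0.74, -2.16, -0.18, 0.9, 0.03, -2.26, -0.83, -2.16, -0.18, 0.9, -0.01, -2.23, -0.91, -2.16, -0.18, 0.9
```

Call:
servo_tool(
  deltas=[0.5,-1.5,0,-1,0,0.4,0.5,-2.3,0,-2.2,-0.2,0.9,0.4,-2.4,0,-2.2,-0.2,0.9,0.4,-2.4,-0.1,-2.2,-0.2,0.9,0.3,-2.4,-0.1,-2.2,-0.2,0.9,0.3,-2.4,-0.2,-2.2,-0.2,0.9,0.3,-2.4,-0.3,-2.2,-0.2,0.9,0.2,-2.4,-0.4,-2.2,-0.2,0.9,0.2,-2.3,-0.5,-2.2,-0.2,0.9,0.1,-2.3,-0.6,-2.2,-0.2,0.9,0.1,-2.3,-0.7,-2.2,-0.2,0.9,0.1,-2.3,-0.7,-2.2,-0.2,0.9,0,-2.3,-0.8,-2.2,-0.2,0.9,0,0,0,0,0,0,0,0,0,0,0,0],
)

```text
clock: 8.75
position: [0.5726, 0.1583, 0.2901]
ee_rot: [0.243, 0.966, -0.081, -0.042]
contact_force: [-0.2, -0.1, -3.9]
width: 0.0208
```

Run:
```python
from h import *
U,B=SL();where();print(manip.get_state()["qpos"].round(2))
Lh=np.array([.0585,.098,.048]);R=Rt(B[:,0],-B[:,2])
T=U+B@(Lh+[0,0,.06-.0154]);plan(T,R)
shot("scene","s1",1.5); shot("wrist","w5",1.2)
im=cv2.imread("pics/s1.png");cv2.imwrite("pics/s1c.png",cv2.resize(im[60:300,220:520],None,fx=2.5,fy=2.5))
```

```text
p [0.5726 0.1583 0.2901] L(mm) [ 51.7  88.5 138.8] tool in L rotvec-deg [[0.999, 0.032, -0.029], [0.033, -0.999, 0.027], [-0.028, -0.028, -0.999]] F [-0.2 -0.1 -3.9] 8.75 0.02084562507436653
[ 0.39  0.46  1.19 -0.4   1.79  2.1 ]
rows 2 L 4.76 rot [-1.6  1.7  1.9]
0.42, -0.4, 2.31, -0.78, 0.83, 0.93, 0.38, -0.44, 2.31, -0.78, 0.83, 0.93
```

View pics/s1c.png

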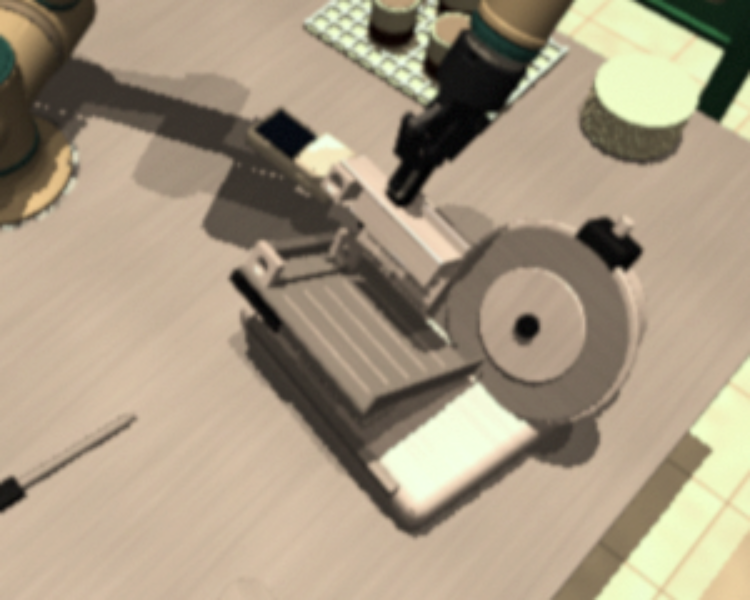

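View pics/w5.png

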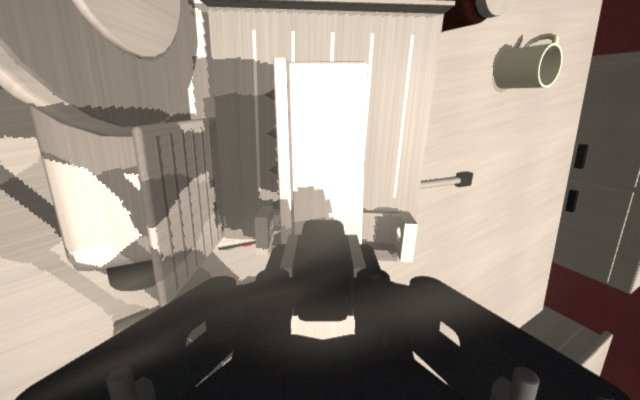

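Call:
servo_tool(
  deltas=[0.4,-0.4,1.2,-0.8,0.8,0.9,0.2,-0.4,1.5,-0.4,0.4,0.5,0,0,1,0,0,0,0,0,0,0,0,0,0,0,0,0,0,0],
)

```text
clock: 9.35
position: [0.575, 0.1401, 0.2558]
ee_rot: [0.253, 0.962, -0.094, -0.028]
contact_force: [-0.3, 0.3, -2.9]
width: 0.0213
```

Run:
```python
from h import *
U,B=SL();where()
Lh=np.array([.0585,.098,.048]);R=Rt(B[:,0],-B[:,2])
T=U+B@(Lh+[0,0,.045-.0154]);plan(T,R,n=2)
```

```text
p [0.575  0.1401 0.2558] L(mm) [ 57.6  90.5 100.4] tool in L rotvec-deg [[1.0, -0.001, -0.008], [-0.001, -1.0, 0.009], [-0.008, -0.009, -1.0]] F [-0.3  0.3 -2.9] 9.35 0.021303779173700445
rows 2 L 2.4 rot [-0.5  0.5 -0.1]
0.05, -0.36, 1.14, -0.25, 0.23, -0.03, 0.05, -0.37, 1.14, -0.25, 0.23, -0.03
```

Call:
servo_tool(
  deltas=[0,-0.3,1,-0.2,0.2,0,0,-0.3,1,-0.2,0.2,0,0,-0.2,1,0,0,0,0,0,1,0,0,0,0,0,0,0,0,0,0,0,0,0,0,0],
)

```text
clock: 9.95
position: [0.5725, 0.126, 0.215]
ee_rot: [0.256, 0.962, -0.094, -0.024]
contact_force: [-0.1, 0.5, -3.4]
width: 0.021
```

Run:
```python
from h import *
where()
U,B=SL();R=Rt(B[:,0],-B[:,2]);p,R0=tcp();print((R0.inv()*R).as_rotvec(degrees=True))
shot("wrist","w6",.8)
```

```text
p [0.5725 0.126  0.215 ] L(mm) [57.8 98.6 57.8] tool in L rotvec-deg [[1.0, -0.003, 0.0], [-0.003, -1.0, 0.003], [0.0, -0.003, -1.0]] F [-0.1  0.5 -3.4] 9.95 0.020988140201543732
[-0.16656195 -0.02719141 -0.15017564]
```

View pics/w6.png

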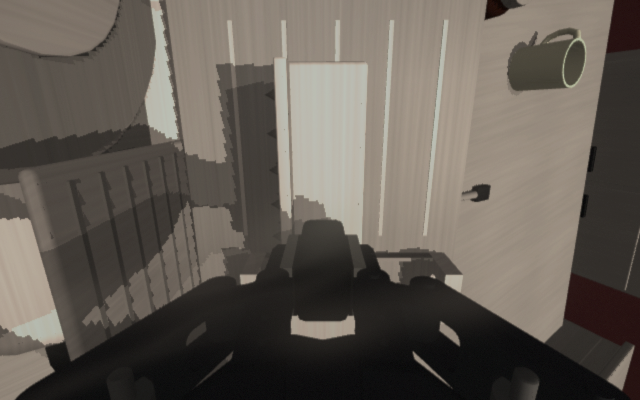

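Call:
servo_tool(
  deltas=[0.1,0,0.7,-0.2,0,-0.1,0,0,0.7,0,0,0,0,0,0.4,0,0,0,0,0,0,0,0,0,0,0,0,0,0,0],
)

```text
clock: 10.5
position: [0.5727, 0.1173, 0.1998]
ee_rot: [0.257, 0.962, -0.093, -0.023]
contact_force: [0.1, 0.9, -2.6]
width: 0.0214
```

```bash
python3 -c "
from h import *
where()"
```

```text
p [0.5727 0.1173 0.1998] L(mm) [59.7 98.7 40.4] tool in L rotvec-deg [[1.0, -0.002, 0.003], [-0.002, -1.0, 0.001], [0.003, -0.001, -1.0]] F [ 0.1  0.9 -2.6] 10.5 0.021429945193624903
```

Call:
servo_tool(
  deltas=[-0.1,0,0.3,0,0,0,0,0,0.3,0,0,0,0,0,0,0,0,0,0,0,0,0,0,0],
)

```text
clock: 10.9
position: [0.5732, 0.1171, 0.2006]
ee_rot: [0.255, 0.962, -0.094, -0.018]
contact_force: [0.1, -0.7, -3.3]
width: 0.0213
```

```bash
python3 -c "
from h import *
where()"
```

```text
p [0.5732 0.1171 0.2006] L(mm) [60.2 98.3 41.1] tool in L rotvec-deg [[1.0, -0.006, 0.011], [-0.006, -1.0, 0.007], [0.011, -0.007, -1.0]] F [ 0.1 -0.7 -3.3] 10.9 0.021291419761793294
```

Call:
servo_tool(
  deltas=[-0.1,0,0.4,0,-0.3,0,-0.1,0,0.3,0,-0.3,0],
)

```text
clock: 11.1
position: [0.5736, 0.1162, 0.1996]
ee_rot: [0.252, 0.963, -0.096, -0.019]
contact_force: [1.1, 9.4, 14.4]
width: 0.0215
```

```bash
python3 -c "
from h import *
where();shot('wrist','w7',1);shot('scene','s2',1.5)
im=cv2.imread('pics/s2.png');cv2.imwrite('pics/s2c.png',cv2.resize(im[90:230,290:460],None,fx=4,fy=4))
where()"
```

```text
p [0.5736 0.1162 0.1996] L(mm) [60.8 98.1 39.8] tool in L rotvec-deg [[1.0, -0.009, 0.009], [-0.009, -1.0, 0.012], [0.009, -0.012, -1.0]] F [ 1.1  9.4 14.4] 11.1 0.021465863557958344
p [0.5736 0.1162 0.1997] L(mm) [60.7 98.1 39.9] tool in L rotvec-deg [[1.0, -0.009, 0.009], [-0.009, -1.0, 0.012], [0.009, -0.012, -1.0]] F [ 1.1  8.5 12.9] 11.2 0.021555743285452265
```

View pics/s2c.png

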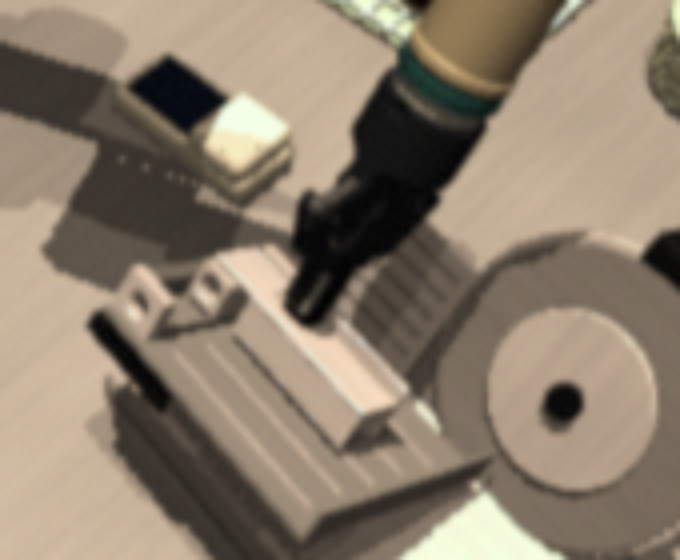

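View pics/w7.png

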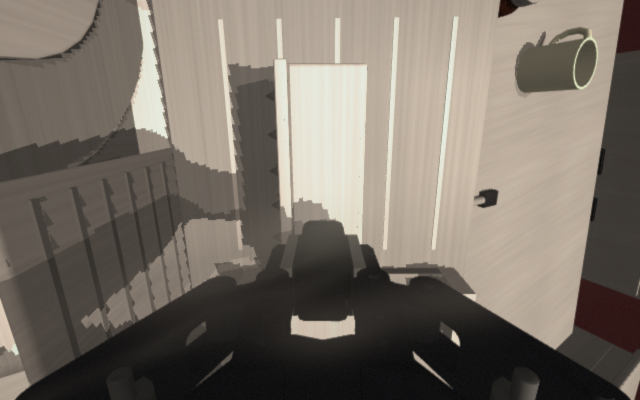

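Run:
```python
from h import *
U,B=SL()
for tag in ("w2","w5","w6"):
    im,d,P,c=load(tag);L=(P-U)@B*1000
    q=(L[...,1]>15)&(L[...,1]<(138 if tag=="w2" else 60))&(np.abs(L[...,0])<40)&(L[...,2]<25)&(L[...,2]>-30)
    print(tag)
    for a in range(-34,36,2):
        s=q&(np.abs(L[...,0]-a)<1)
        if s.sum()>5: print(a,s.sum(),(np.percentile(L[s][:,2],[10,50,90])+15.5).round(1))
im,d,P,c=load("w7");L=(P-U)@B*1000
q=(L[...,1]>70)&(L[...,1]<125)&(L[...,0]>90)&(L[...,0]<175)&(L[...,2]<35)&(L[...,2]>5)
print("free end x",np.percentile(L[q][:,0],[98,99.5]),"z plate top by x")
for a in range(95,152,8):
    s=q&(np.abs(L[...,0]-a)<4)&(np.abs(L[...,1]-98)<13);print(a,np.median(L[s][:,2]).round(2))
t=(L[...,1]>20)&(L[...,1]<60)&(L[...,0]>60)&(L[...,0]<150);print("tray z",np.median(L[t][:,2]))
```

```text
w2
-26 136 [22.1 23.1 24.1]
-24 197 [22.1 23.3 24.3]
-22 189 [20.2 21.3 22.6]
-20 187 [18.3 19.3 20.6]
-18 357 [-0.9 10.7 18.3]
-16 135 [-1.9 -1.  -0.1]
-14 139 [-1.8 -1.  -0.1]
-12 142 [-1.6 -1.  -0.2]
-10 141 [-1.7 -0.9 -0.1]
-8 143 [-1.9 -1.  -0.2]
-6 142 [-1.8 -1.  -0.1]
-4 142 [-1.7 -0.9 -0.2]
-2 144 [-1.7 -1.  -0.2]
0 143 [-1.7 -1.1 -0.2]
2 146 [-1.8 -0.9  0.1]
4 147 [-1.8 -0.9 -0.3]
6 143 [-1.9 -1.1 -0.2]
8 149 [-1.9 -1.  -0.1]
10 148 [-1.9 -1.1 -0.3]
12 148 [-1.9 -1.  -0.1]
14 151 [-1.8 -1.  -0.2]
16 142 [-1.5  6.6  8.7]
18 167 [7.1 8.  8.8]
20 181 [-1.9 -0.9  0.4]
22 174 [-1.7 -1.  -0. ]
24 176 [-1.8 -1.  -0.2]
26 177 [-1.9 -1.  -0.4]
28 176 [-1.9 -1.1 -0.2]
30 176 [-2.  -1.1 -0.3]
32 179 [-2.  -1.1 -0.1]
34 180 [-1.8 -1.1 -0.4]
w5
-26 17 [22.8 23.5 24.2]
-24 38 [22.6 23.8 25.5]
-22 53 [20.1 21.9 23.4]
-20 55 [18.2 19.9 21.5]
-18 224 [-0.1  8.  17.9]
-16 45 [-0.9 -0.1  0.8]
-14 52 [-1.2 -0.4  0.4]
-12 49 [-1.1 -0.4  0.6]
-10 53 [-1.3 -0.4  0.5]
-8 45 [-1.1 -0.4  0.5]
-6 51 [-1.2 -0.3  0.5]
-4 53 [-1.  -0.4  0.4]
-2 49 [-0.9 -0.5  0.5]
0 50 [-1.1 -0.3  0.7]
2 51 [-0.9 -0.2  0
[... 315 characters left out ...]
5]
34 60 [-1.5 -0.5  0.5]
w6
-10 11 [-1.4 -1.1 -0.7]
-8 36 [-1.5 -0.5  0.2]
-6 40 [-1.4 -0.5 -0.1]
-4 54 [-1.4 -0.7  0.3]
-2 68 [-1.4 -0.8 -0. ]
0 76 [-1.4 -0.6  0.2]
2 87 [-1.4 -0.7 -0. ]
4 88 [-1.4 -0.6  0.1]
6 101 [-1.5 -0.6  0.3]
8 106 [-1.4 -0.7  0.1]
10 102 [-1.6 -0.7  0. ]
12 16 [-0.3 -0.3  0.2]
16 59 [7.3 8.3 8.9]
18 304 [-0.4  5.9  8.7]
20 210 [-1.2  0.1  7.5]
22 116 [-1.5 -0.7  0.1]
24 129 [-1.6 -0.7  0.2]
26 135 [-1.4 -0.5  0. ]
28 124 [-1.6 -0.8  0.1]
30 144 [-1.3 -0.7  0.1]
32 127 [-1.5 -0.7  0. ]
34 130 [-1.4 -0.7  0. ]
free end x [151.41904144 152.46485877] z plate top by x
95 28.32
103 28.22
111 28.22
119 28.15
127 28.05
135 28.07
143 28.08
151 27.92
tray z 101.30780798415842
```

Call:
servo_tool(
  deltas=[0,0,-0.6,0,0,0,-0.2,0,-0.2,-0.5,-0.3,-0.5,-0.1,0,0,-0.2,0,0,0,0,0,0,0,0],
)

```text
clock: 11.6
position: [0.5707, 0.1202, 0.2054]
ee_rot: [0.259, 0.961, -0.092, -0.024]
contact_force: [-0.8, 0.3, -3.0]
width: 0.0207
```

```bash
python3 -c "
from h import *
where()
U,B=SL();R=Rt(B[:,0],-B[:,2]);p,R0=tcp();print((R0.inv()*R).as_rotvec(degrees=True))
"
```

```text
p [0.5707 0.1202 0.2054] L(mm) [57.1 98.1 46.5] tool in L rotvec-deg [[1.0, 0.001, 0.002], [0.001, -1.0, -0.003], [0.002, 0.003, -1.0]] F [-0.8  0.3 -3. ] 11.6 0.020706840355166962
[ 0.14486075 -0.10761582  0.0551929 ]
```

Call:
servo_tool(
  deltas=[0.1,0,0.3,0,0,0,0,0,0.3,0,0,0,0,0,0,0,0,0],
)

```text
clock: 11.9
position: [0.5704, 0.1161, 0.1977]
ee_rot: [0.26, 0.961, -0.092, -0.026]
contact_force: [0.0, 0.0, -3.5]
width: 0.0212
```

```bash
python3 -c "
from h import *
where()
"
```

```text
p [0.5704 0.1161 0.1977] L(mm) [57.7 98.4 37.8] tool in L rotvec-deg [[1.0, 0.002, -0.001], [0.002, -1.0, -0.005], [-0.001, 0.005, -1.0]] F [ 0.   0.  -3.5] 11.9 0.021165209994974846
```

Below the lip now (37.8), with no contact. Continue down.

Call:
servo_tool(
  deltas=[0.1,0,0.3,0.2,0,0,0,0,0.2,0,0,0,0,0,0.1,0,0,0],
)

```text
clock: 12.2
position: [0.5707, 0.1127, 0.1923]
ee_rot: [0.258, 0.961, -0.092, -0.026]
contact_force: [-3.5, 3.1, 3.1]
width: 0.021
```

```bash
python3 -c "
from h import *
where()
"
```

```text
p [0.5707 0.1127 0.1923] L(mm) [58.5 98.3 31.5] tool in L rotvec-deg [[1.0, 0.002, -0.002], [0.002, -1.0, -0.001], [-0.002, 0.001, -1.0]] F [-3.5  3.1  3.1] 12.2 0.021033113437194377
```

Call:
servo_tool(
  deltas=[0,0,0,0,0,0,0,0,0,0,0,0,0,0,0,0,0,0,0,0,0,0,0,0,0,0,0,0,0,0],
  jaw=8.5,
)

```text
clock: 12.7
position: [0.5717, 0.1116, 0.1949]
ee_rot: [0.259, 0.961, -0.092, -0.024]
contact_force: [-0.0, -0.3, -0.5]
width: 0.0849
```

```bash
python3 -c "
from h import *
where();shot('wrist','w8',1);shot('scene','s3',1.5)
im=cv2.imread('pics/s3.png');cv2.imwrite('pics/s3c.png',cv2.resize(im[90:230,290:460],None,fx=4,fy=4))
"
```

```text
p [0.5717 0.1116 0.1949] L(mm) [59.8 96.2 33.3] tool in L rotvec-deg [[1.0, 0.0, 0.002], [0.0, -1.0, -0.002], [0.002, 0.002, -1.0]] F [-0.  -0.3 -0.5] 12.7 0.08494515207797697
```

View pics/s3c.png

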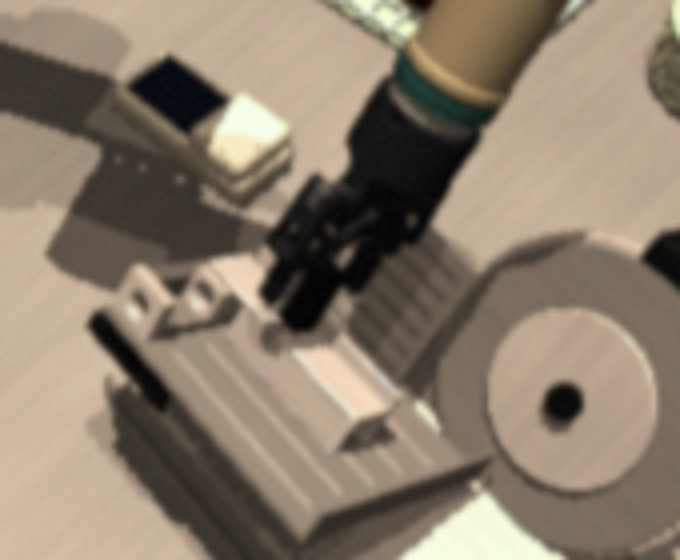

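View pics/w8.png

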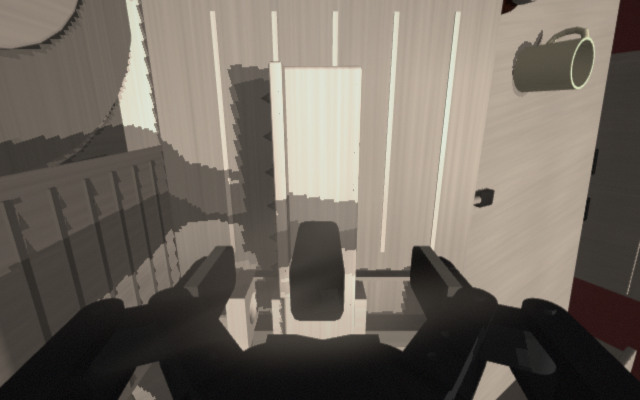

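Call:
servo_tool(
  deltas=[0,0,-1.5,0,0,0,0,0,-3,0,0,0,0,0,-3,0,0,0,0,0,-3,0,0,0,0,0,-2.5,0,0,0,0,0,0,0,0,0],
)

```text
clock: 13.4
position: [0.5834, 0.1769, 0.3096]
ee_rot: [0.26, 0.961, -0.092, -0.026]
contact_force: [-0.0, -0.7, 0.9]
width: 0.085
```

Run:
```python
from h import *
where();shot('wrist','w9',1);U,B=SL();print(manip.get_state()["qpos"].round(2))
im,d,P,c=load("w9");L=(P-U)@B*1000
q=(L[...,1]>60)&(L[...,1]<135)&(L[...,0]>-30)&(L[...,0]<175)&(L[...,2]<26)&(L[...,2]>16)
print("plate x",np.percentile(L[q][:,0],[.5,99,99.5]))
for a in range(-20,152,10):
    s=q&(np.abs(L[...,0]-a)<4)
    if s.sum()>3:print(a,s.sum(),np.median(L[s][:,2]).round(2),np.percentile(L[s][:,1],[2,98]).round(1))
q=(L[...,2]>70)&(L[...,2]<82)&(np.abs(L[...,0]-58)<30)&(np.abs(L[...,1]-100)<30)
print("handle top",q.sum(),L[q].mean(0),np.percentile(L[q],[2,98],axis=0))
```

```text
p [0.5834 0.1769 0.3096] L(mm) [ 58.8  96.3 165.7] tool in L rotvec-deg [[1.0, 0.001, -0.002], [0.001, -1.0, -0.005], [-0.002, 0.005, -1.0]] F [-0.  -0.7  0.9] 13.4 0.08497735408108333
[ 0.43  0.48  1.12 -0.44  1.85  2.13]
plate x [-13.27868402 148.33479933 148.43246484]
-10 280 18.11 [ 75.5 117.2]
0 294 18.07 [ 75.1 118.1]
10 305 18.01 [ 75.4 117.8]
20 312 18.04 [ 75.5 117.5]
30 121 18.02 [ 75.5 112.4]
40 89 17.9 [ 75.5 122.7]
50 83 18.05 [ 74.9 112.2]
60 133 17.88 [ 75.1 123. ]
70 252 17.82 [ 75.4 112.7]
80 321 17.79 [ 75.9 121.4]
90 320 17.75 [ 75.8 112.4]
100 336 17.75 [ 75.9 121. ]
110 359 17.68 [ 76.  112.7]
120 373 17.58 [ 75.5 117.1]
130 375 17.57 [ 75.9 112.8]
140 372 17.57 [ 75.8 112.6]
150 148 17.39 [ 76.7 112.8]
handle top 716 [58.83642907 96.76143814 72.44975171] [[ 46.69176539  86.9826263   70.40351365]
 [ 70.15407664 106.74356702  74.14579426]]
```

View pics/w9.png

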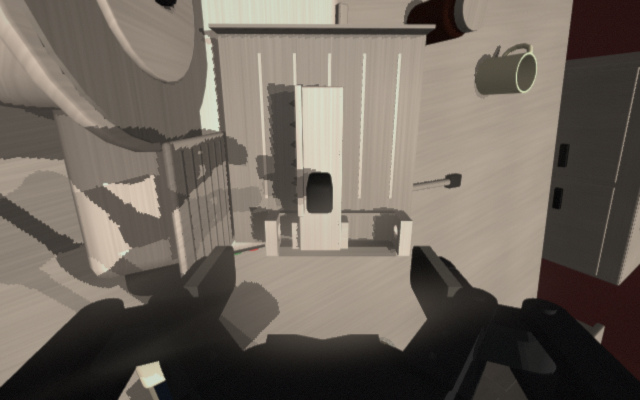

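Run:
```python
from h import *
im,d,P,c=load("w1");X,Y,Z=P[...,0],P[...,1],P[...,2]
m=((X>.36)&(X<.48)&(Y>-.36)&(Y<-.12)&(Z>.006)&(Z<.03)).astype(np.uint8)
n,l,st,ce=cv2.connectedComponentsWithStats(m);i=1+np.argmax(st[1:,4]);q=P[l==i][:,:2].astype(np.float32)
v=cv2.fitLine(q,cv2.DIST_L2,0,.01,.01).ravel();print(v,np.degrees(np.arctan2(v[1],v[0])))
U,B=SL()
im,d,P,c=load("w9");L=(P-U)@B*1000
for lo,hi in((0,12),(142,154)):
    q=(L[...,1]>lo-2)&(L[...,1]<hi+2)&(np.abs(L[...,0])<30)&(L[...,2]>14)&(L[...,2]<21)
    print("ear",q.sum(),np.percentile(L[q],[2,50,98],axis=0).round(1).tolist())
q=(L[...,0]>70)&(L[...,0]<140)&(L[...,1]>20)&(L[...,1]<60);print("tray",np.median(L[q][:,2]))
yaw=np.radians(101);
plan([.42,-.30,.22],Rt([np.cos(yaw),np.sin(yaw),0],[0,0,-1]),n=20)
```

```text
[ 0.17927355  0.9837993   0.41578743 -0.25664672] 79.67255
ear 425 [[-21.1, 0.3, 14.8], [-1.4, 6.5, 16.3], [17.8, 12.2, 17.6]]
ear 422 [[-21.3, 142.1, 14.4], [-1.0, 147.9, 15.9], [18.0, 153.9, 17.2]]
tray -17.128468689772056
rows 20 L 51.08 rot [  19.7   29.8 -108.9]
-0.34, 1.93, 1.64, 0.98, 1.49, -5.45, -0.57, 1.91, 1.6, 0.98, 1.49, -5.45, -0.79, 1.87, 1.55, 0.98, 1.49, -5.45, -1, 1.82, 1.49, 0.98, 1.49, -5.45, -1.21, 1.74, 1.43, 0.98, 1.49, -5.45, -1.41, 1.63, 1.37, 0.98, 1.49, -5.45, -1.59, 1.52, 1.3, 0.98, 1.49, -5.45, -1.76, 1.38, 1.23, 0.98, 1.49, -5.45, -1.92, 1.22, 1.16, 0.98, 1.49, -5.45, -2.05, 1.05, 1.09, 0.98, 1.49, -5.45, -2.17, 0.87, 1.02, 0.98, 1.49, -5.45, -2.27, 0.68, 0.95, 0.98, 1.49, -5.45, -2.35, 0.47, 0.88, 0.98, 1.49, -5.45, -2.41, 0.26, 0.81, 0.98, 1.49, -5.45, -2.44, 0.04, 0.75, 0.98, 1.49, -5.45, -2.45, -0.18, 0.68, 0.98, 1.49, -5.45, -2.44, -0.4, 0.63, 0.98, 1.49, -5.45, -2.41, -0.62, 0.57, 0.98, 1.49, -5.45, -2.36, -0.84, 0.52, 0.98, 1.49, -5.45, -2.28, -1.05, 0.48, 0.98, 1.49, -5.45
```

Run:
```python
from h import *
yaw=np.radians(79.7);
R=Rt([np.cos(yaw),np.sin(yaw),0],[0,0,-1]);p,R0=tcp()
Rm=R0*Ro.from_rotvec((R0.inv()*R).as_rotvec()*.6)
plan([.47,-.02,.37],Rm,n=10)
```

```text
rows 10 L 23.45 rot [ 14.1  14.5 -53. ]
-0.73, 2.16, 0.55, 1.41, 1.45, -5.3, -0.94, 2.09, 0.48, 1.41, 1.45, -5.3, -1.14, 2.01, 0.4, 1.41, 1.45, -5.3, -1.33, 1.9, 0.32, 1.41, 1.45, -5.3, -1.51, 1.78, 0.24, 1.41, 1.45, -5.3, -1.67, 1.63, 0.16, 1.41, 1.45, -5.3, -1.82, 1.47, 0.07, 1.41, 1.45, -5.3, -1.95, 1.3, -0.01, 1.41, 1.45, -5.3, -2.06, 1.11, -0.09, 1.41, 1.45, -5.3, -2.15, 0.92, -0.17, 1.41, 1.45, -5.3
```

Call:
servo_tool(
  deltas=[-0.7,2.2,0,1.4,1.5,-5.3,-0.9,2.1,0,1.4,1.5,-5.3,-1.1,2,0.2,1.4,1.5,-5.3,-1.3,1.9,0.3,1.4,1.5,-5.3,-1.5,1.8,0.2,1.4,1.5,-5.3,-1.7,1.6,0.2,1.4,1.5,-5.3,-1.8,1.5,0.1,1.4,1.5,-5.3,-2,1.3,0,1.4,1.5,-5.3,-2.1,1.1,0,1.4,1.5,-5.3,-2.2,0.9,0,1.4,1.5,-5.3],
)

```text
clock: 14.45
position: [0.4633, -0.0277, 0.3602]
ee_rot: [0.108, 0.912, 0.395, -0.025]
contact_force: [1.0, -0.1, 0.1]
width: 0.0851
```

Run:
```python
from h import *
yaw=np.radians(79.7);where()
R=Rt([np.cos(yaw),np.sin(yaw),0],[0,0,-1])
plan([.415,-.29,.20],R,n=10)
```

```text
p [ 0.4633 -0.0277  0.3602] L(mm) [ -20.1 -122.8   97.7] tool in L rotvec-deg [[0.537, 0.839, 0.081], [0.787, -0.533, 0.311], [0.304, -0.104, -0.947]] F [ 1.  -0.1  0.1] 14.45 0.08507205948436702
rows 10 L 31.11 rot [  7.8  10.2 -32.7]
-2, 1.11, 2.11, 0.78, 1.02, -3.27, -2.1, 1.02, 2.06, 0.78, 1.02, -3.27, -2.19, 0.93, 2.01, 0.78, 1.02, -3.27, -2.27, 0.83, 1.96, 0.78, 1.02, -3.27, -2.35, 0.72, 1.9, 0.78, 1.02, -3.27, -2.42, 0.61, 1.85, 0.78, 1.02, -3.27, -2.49, 0.49, 1.8, 0.78, 1.02, -3.27, -2.55, 0.37, 1.75, 0.78, 1.02, -3.27, -2.59, 0.25, 1.7, 0.78, 1.02, -3.27, -2.63, 0.12, 1.65, 0.78, 1.02, -3.27
```

Call:
servo_tool(
  deltas=[-2,1.1,1.5,0.8,1,-3.3,-2.1,1,1.8,0.8,1,-3.3,-2.2,0.9,2,0.8,1,-3.3,-2.3,0.8,2,0.8,1,-3.3,-2.4,0.7,2,0.8,1,-3.3,-2.4,0.6,2,0.8,1,-3.3,-2.5,0.5,2,0.8,1,-3.3,-2.5,0.4,1.8,0.8,1,-3.3,-2.6,0.2,1.7,0.8,1,-3.3,-2.2,0,1,0.5,0.8,-2.5,0,0,0,0,0,0,0,0,0,0,0,0],
)

```text
clock: 15.65
position: [0.3902, -0.2925, 0.1848]
ee_rot: [-0.016, 0.769, 0.639, -0.005]
contact_force: [0.7, 0.6, 0.6]
width: 0.0851
```

```bash
cat > rod.py <<'E'
from h import *
import sys
tag=sys.argv[1];where();shot('wrist',tag,1)
im,d,P,c=load(tag);X,Y,Z=P[...,0],P[...,1],P[...,2]
m=((X>.36)&(X<.48)&(Y>-.36)&(Y<-.12)&(Z>.005)&(Z<.03)).astype(np.uint8)
n,l,st,ce=cv2.connectedComponentsWithStats(m);i=1+np.argmax(st[1:,4]);r=l==i;q=P[r][:,:2].astype(np.float32)
v=cv2.fitLine(q,cv2.DIST_HUBER,0,.01,.01).ravel();e=v[:2]*np.sign(v[1]);print(v,np.degrees(np.arctan2(e[1],e[0])))
s=(q-v[2:])@e;t=(q-v[2:])@np.array([e[1],-e[0]])
print("len",np.percentile(s,[.5,99.5]))
for a in np.arange(-.11,.12,.01):
    k=np.abs(s-a)<.003
    if k.sum()>3: print(a.round(3),k.sum(),np.percentile(t[k],[2,98]).round(4),t[k].mean().round(4),np.percentile(P[r][k][:,2],95).round(4))
E
python3 rod.py w10
```

```text
p [ 0.3902 -0.2925  0.1848] L(mm) [ -41.3 -272.3 -191.1] tool in L rotvec-deg [[-0.007, 1.0, -0.03], [0.86, 0.022, 0.51], [0.511, -0.022, -0.86]] F [0.7 0.6 0.6] 15.65 0.08514347776630439
[ 0.18967572  0.9818468   0.41633967 -0.2494391 ] 79.06614
len [-0.09222933  0.10795062]
-0.09 122 [-0.0142  0.0147] 0.0 0.0162
-0.08 138 [-0.0144  0.0143] -1e-04 0.0163
-0.07 145 [-0.0145  0.014 ] 0.0002 0.0163
-0.06 153 [-0.0147  0.0147] -0.0 0.0165
-0.05 70 [-0.0061  0.0071] 1e-04 0.0162
-0.04 68 [-0.0063  0.0067] 1e-04 0.0158
-0.03 71 [-0.0065  0.0063] -0.0003 0.0158
-0.02 78 [-0.0067  0.006 ] -0.0005 0.0158
-0.01 76 [-0.0059  0.0068] 0.0003 0.016
-0.0 73 [-0.0061  0.0064] -1e-04 0.016
0.01 77 [-0.0063  0.0061] -0.0002 0.0156
0.02 93 [-0.0066  0.0069] -1e-04 0.0159
0.03 83 [-0.0067  0.0065] -0.0002 0.0158
0.04 80 [-0.006   0.0061] 0.0 0.0161
0.05 88 [-0.0062  0.0068] 0.0002 0.0157
0.06 93 [-0.0064  0.0064] -1e-04 0.0161
0.07 97 [-0.0066  0.0071] -1e-04 0.0157
0.08 97 [-0.006   0.0067] 0.0003 0.0161
0.09 99 [-0.0062  0.0064] 1e-04 0.0161
0.1 75 [-0.0054  0.0056] 0.0002 0.015
0.11 23 [-0.0028  0.0029] -1e-04 0.0122
```

View pics/w10.png

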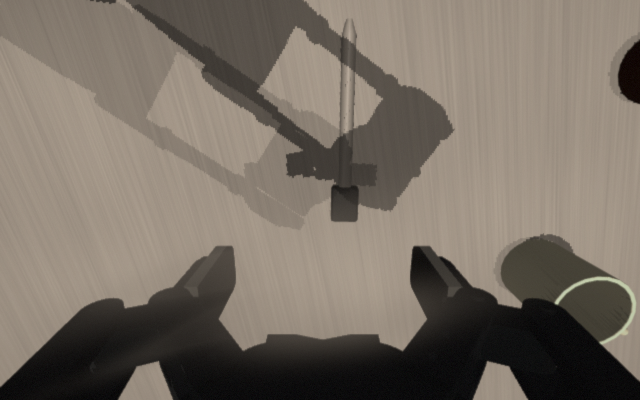

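Run:
```python
from h import *
yaw=np.radians(79.07);R=Rt([np.cos(yaw),np.sin(yaw),0],[0,0,-1])
plan([.4017,-.325,.07],R,n=5)
```

```text
rows 5 L 12.0 rot [-1.7 -0.7  0.4]
-0.63, 0.41, 2.28, -0.35, -0.13, 0.08, -0.62, 0.4, 2.28, -0.35, -0.13, 0.08, -0.61, 0.39, 2.29, -0.35, -0.13, 0.08, -0.61, 0.38, 2.29, -0.35, -0.13, 0.08, -0.6, 0.36, 2.29, -0.35, -0.13, 0.08
```

Call:
servo_tool(
  deltas=[-0.6,0.3,2.3,-0.3,0,0,-0.6,0.3,2.3,-0.3,0,0,-0.6,0.3,2.3,-0.3,0,0,-0.6,0.3,2.3,-0.3,0,0,-0.3,0.2,1,-0.3,0,0,0,0,0,0,0,0,0,0,0,0,0,0],
)

```text
clock: 16.4
position: [0.3996, -0.313, 0.0833]
ee_rot: [-0.002, 0.767, 0.641, 0.005]
contact_force: [-0.0, -0.1, 0.6]
width: 0.0851
```

```bash
python3 rod.py w11 | head -4
python3 - <<'E'
from h import *
yaw=np.radians(79.07);R=Rt([np.cos(yaw),np.sin(yaw),0],[0,0,-1])
plan([.4017,-.325,.004],R,n=1)
E
```

```text
p [ 0.3996 -0.313   0.0833] L(mm) [ -28.1 -237.4 -288.2] tool in L rotvec-deg [[-0.013, 1.0, 0.003], [0.861, 0.009, 0.508], [0.508, 0.01, -0.861]] F [-0.  -0.1  0.6] 16.4 0.08512107625157565
[ 0.18956581  0.981868    0.413884   -0.26367354] 79.07255
len [-0.07800783  0.08584029]
-0.08 63 [-0.0132  0.013 ] -0.0004 0.0156
rows 1 L 8.04 rot [ 0.2 -0.5  0.7]
-1.22, 0.38, 7.93, 0.21, -0.54, 0.68
```

Call:
servo_tool(
  deltas=[-0.6,0.2,1.5,0.1,-0.2,0.3,-0.5,0.2,1.5,0.1,-0.2,0.3,-0.1,0,1.5,0,0,0,0,0,1.2,0,0,0,0,0,0,0,0,0,0,0,0,0,0,0],
)

```text
clock: 17.05
position: [0.4063, -0.3265, 0.0323]
ee_rot: [0.007, 0.77, 0.638, 0.001]
contact_force: [-0.0, 0.3, -0.4]
width: 0.085
```

Run:
```python
from h import *
where()
yaw=np.radians(79.07);R=Rt([np.cos(yaw),np.sin(yaw),0],[0,0,-1])
plan([.402,-.325,.004],R,n=1)
```

```text
p [ 0.4063 -0.3265  0.0323] L(mm) [ -19.  -222.3 -338.4] tool in L rotvec-deg [[-0.005, 1.0, 0.012], [0.869, -0.001, 0.495], [0.495, 0.013, -0.869]] F [-0.   0.3 -0.4] 17.05 0.08501522808838083
rows 1 L 2.86 rot [0.7 0.3 0.2]
0.09, -0.48, 2.82, 0.68, 0.35, 0.22
```

Call:
servo_tool(
  deltas=[0.1,-0.4,1,0.6,0.3,0.2,0,0,1,0,0,0,0,0,0.5,0,0,0,0,0,0,0,0,0,0,0,0,0,0,0],
)

```text
clock: 17.55
position: [0.4035, -0.3255, 0.0075]
ee_rot: [0.002, 0.771, 0.637, 0.0]
contact_force: [0.3, -0.3, -0.1]
width: 0.0852
```

Run:
```python
from h import *
where()
yaw=np.radians(79.07);R=Rt([np.cos(yaw),np.sin(yaw),0],[0,0,-1])
plan([.402,-.325,.004],R,n=1)
```

```text
p [ 0.4035 -0.3255  0.0075] L(mm) [ -21.9 -209.5 -359.6] tool in L rotvec-deg [[-0.002, 1.0, 0.004], [0.867, -0.0, 0.498], [0.498, 0.004, -0.867]] F [ 0.3 -0.3 -0.1] 17.55 0.08520631527406676
rows 1 L 0.38 rot [0.2 0.2 0. ]
0.02, -0.16, 0.34, 0.22, 0.16, 0.03
```

Run:
```python
from h import *
# tool pose at w10/w4
for tag,p,q,pix in (("w10",[.3902,-.2925,.1848],[-.016,.769,.639,-.005],[(226,252),(228,265),(222,250),(416,252),(230,285)]),("w4",[.56182,-.17032,.0481],[-.002,1,.015,0],[(285,242),(290,250),(363,245),(358,250),(370,250),(280,250)])):
    im,d,P,c=load(tag);R=Ro.from_quat([q[1],q[2],q[3],q[0]])
    for u,v in pix: print(tag,u,v,(R.inv().apply(P[v,u]-p)*1000).round(1))
```

```text
w10 226 252 [ 10.2 -43.5 -25.1]
w10 228 265 [  3.1 -43.7 -23.6]
w10 222 250 [ 10.  -46.  -22.7]
w10 416 252 [  8.   41.1 -20.8]
w10 230 285 [ -7.3 -43.8 -23.3]
w4 285 242 [  3.9 -18.7  -1.7]
w4 290 250 [  9.6 -13.7 -22.7]
w4 363 245 [ 5.7 20.7 -9.2]
w4 358 250 [  9.9  16.4 -23.5]
w4 370 250 [  5.3  23.4 -14.1]
w4 280 250 [  5.7 -19.4 -14.9]
```

Call:
servo_tool(
  deltas=[0,-0.1,0.4,0.2,0.2,0,0,0,0.1,0,0,0,0,0,0,0,0,0],
)

```text
clock: 17.85
position: [0.4026, -0.3256, 0.0022]
ee_rot: [-0.0, 0.771, 0.637, 0.0]
contact_force: [-0.1, -0.2, -0.2]
width: 0.0849
```

Call:
servo_tool(
  deltas=[0,0,0,0,0,0,0,0,0,0,0,0,0,0,0,0,0,0,0,0,0,0,0,0,0,0,0,0,0,0],
  jaw=0,
  grip_force=90,
)

```text
clock: 18.35
position: [0.4029, -0.3259, 0.0031]
ee_rot: [0.0, 0.771, 0.637, 0.0]
contact_force: [0.3, -0.3, -0.2]
width: 0.0277
```

```bash
python3 rod.py w12
```

```text
p [ 0.4029 -0.3259  0.0031] L(mm) [ -22.5 -207.7 -363.7] tool in L rotvec-deg [[-0.001, 1.0, 0.001], [0.866, 0.001, 0.5], [0.5, 0.002, -0.866]] F [ 0.3 -0.3 -0.2] 18.35 0.02766363643010443
[ 0.19234996  0.9813264   0.40971094 -0.28496197] 78.91004
len [-0.05590095  0.06908282]
-0.05 675 [-0.0137  0.0138] 0.0002 0.0246
-0.04 708 [-0.0137  0.0138] 0.0 0.0223
-0.03 1246 [-0.0197  0.0197] -0.0 0.0281
-0.02 907 [-0.0139  0.0139] 0.0 0.016
-0.01 361 [-0.0064  0.0069] 0.0002 0.0157
-0.0 389 [-0.0068  0.0067] -0.0 0.0157
0.01 396 [-0.0067  0.0065] -0.0002 0.0158
0.02 437 [-0.0066  0.0068] 1e-04 0.0156
0.03 463 [-0.0065  0.0066] 1e-04 0.0158
0.04 501 [-0.0068  0.0065] -1e-04 0.0157
0.05 532 [-0.0067  0.0067] 0.0 0.0157
0.06 559 [-0.0065  0.0065] 0.0 0.0157
0.07 270 [-0.007   0.0068] 0.0 0.0155
```

View pics/w12.png

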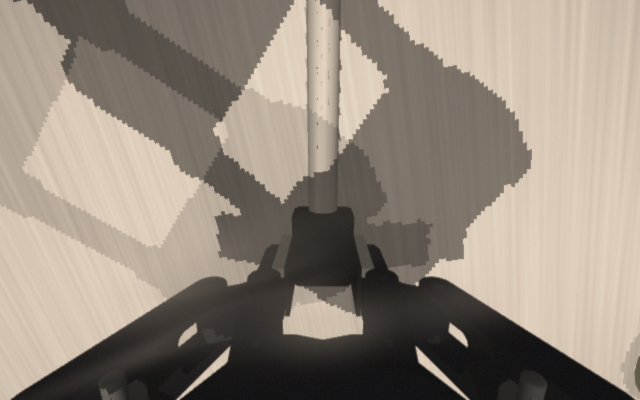

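Run:
```python
from h import *
U,B=SL();R=Rt(B[:,1],-B[:,2]);T=U+B@np.array([-.0005,-.225,-.0045]);print(T)
im,d,P,c=load("w12");print([ray2(c,322,v,.014) for v in (208,212)])
p,R0=tcp();print((R0.inv()*R).as_rotvec(degrees=True))
plan([.43,-.26,.22],R0,n=8)
```

```text
[ 0.4558648  -0.16849585  0.32278249]
[array([ 0.40641443, -0.30037343,  0.014     ]), array([ 0.40603809, -0.30231312,  0.014     ])]
[  0.10251612 -30.00498226   0.06056304]
rows 8 L 22.84 rot [0. 0. 0.]
0.87, 0.18, -2.71, 0, 0, 0, 0.87, 0.18, -2.71, 0, 0, 0, 0.87, 0.18, -2.71, 0, 0, 0, 0.87, 0.18, -2.71, 0, 0, 0, 0.87, 0.18, -2.71, 0, 0, 0, 0.87, 0.18, -2.71, 0, 0, 0, 0.87, 0.18, -2.71, 0, 0, 0, 0.87, 0.18, -2.71, 0, 0, 0
```

Call:
servo_tool(
  deltas=[0,0,-0.8,0,0,0,0.3,0.1,-2,0,0,0,0.8,0.2,-2.7,0,0,0,0.9,0.2,-2.7,0,0,0,0.9,0.2,-2.7,0,0,0,0.9,0.2,-2.7,0,0,0,0.9,0.2,-2.7,0,0,0,0.9,0.2,-2.7,0,0,0,0.9,0.2,-2.7,0,0,0,0,0,0,0,0,0],
)

```text
clock: 19.4
position: [0.4283, -0.2615, 0.2289]
ee_rot: [-0.002, 0.771, 0.637, -0.0]
contact_force: [-0.7, -0.5, -1.6]
width: 0.0274
```

Run:
```python
from h import *
where();U,B=SL();R=Rt(B[:,1],-B[:,2]);T=U+B@np.array([-.0005,-.235,-.0045])
plan(T,R,n=9)
```

```text
p [ 0.4283 -0.2615  0.2289] L(mm) [  -9.8 -261.6 -134.1] tool in L rotvec-deg [[-0.002, 1.0, -0.003], [0.865, 0.003, 0.502], [0.502, -0.002, -0.865]] F [-0.7 -0.5 -1.6] 19.4 0.027389415962689033
rows 9 L 13.26 rot [ -0.2 -30.1   0.1]
0.98, 0.1, -1.1, -0.02, -3.34, 0.02, 0.91, 0.1, -1.15, -0.02, -3.34, 0.02, 0.84, 0.1, -1.2, -0.02, -3.34, 0.02, 0.77, 0.1, -1.25, -0.02, -3.34, 0.02, 0.7, 0.1, -1.29, -0.02, -3.34, 0.02, 0.62, 0.1, -1.33, -0.02, -3.34, 0.02, 0.54, 0.1, -1.37, -0.02, -3.34, 0.02, 0.46, 0.1, -1.4, -0.02, -3.34, 0.02, 0.38, 0.1, -1.42, -0.02, -3.34, 0.02
```

Call:
servo_tool(
  deltas=[0.9,0.1,-1.1,0,-3.3,0,0.9,0.1,-1.2,0,-3.3,0,0.8,0.1,-1.2,0,-3.3,0,0.8,0.1,-1.3,0,-3.3,0,0.7,0.1,-1.3,0,-3.3,0,0.6,0.1,-1.3,0,-3.3,0,0.5,0.1,-1.4,0,-3.3,0,0.5,0.1,-1.4,0,-3.3,0,0.4,0.1,-1.4,0,-3.3,0,0,0,0,0,0,0,0,0,0,0,0,0],
)

```text
clock: 20.5
position: [0.4476, -0.1749, 0.3175]
ee_rot: [0.157, 0.742, 0.616, -0.211]
contact_force: [-0.4, -0.7, -2.8]
width: 0.0272
```

Run:
```python
from h import *
where();U,B=SL();R=Rt(B[:,1],-B[:,2]);T=U+B@np.array([-.0005,-.225,-.0045])
print(manip.get_state()["qpos"].round(2));plan(T,R,n=1)
shot("wrist","w13",1);shot("scene","s4",1.5);shot("top","t4",1.5)
im=cv2.imread('pics/s4.png');cv2.imwrite('pics/s4c.png',cv2.resize(im[90:250,230:430],None,fx=4,fy=3.7))
```

```text
p [ 0.4476 -0.1749  0.3175] L(mm) [  -7.4 -229.2  -12.9] tool in L rotvec-deg [[-0.014, 1.0, -0.023], [1.0, 0.014, -0.009], [-0.009, -0.023, -1.0]] F [-0.4 -0.7 -2.8] 20.5 0.027237981128830354
[-0.13  0.13  1.61 -0.53  1.48  0.12]
rows 1 L 1.17 rot [-1.3  0.5  0.8]
0.4, 0.68, -0.86, -1.33, 0.51, 0.78
```

View pics/s4c.png

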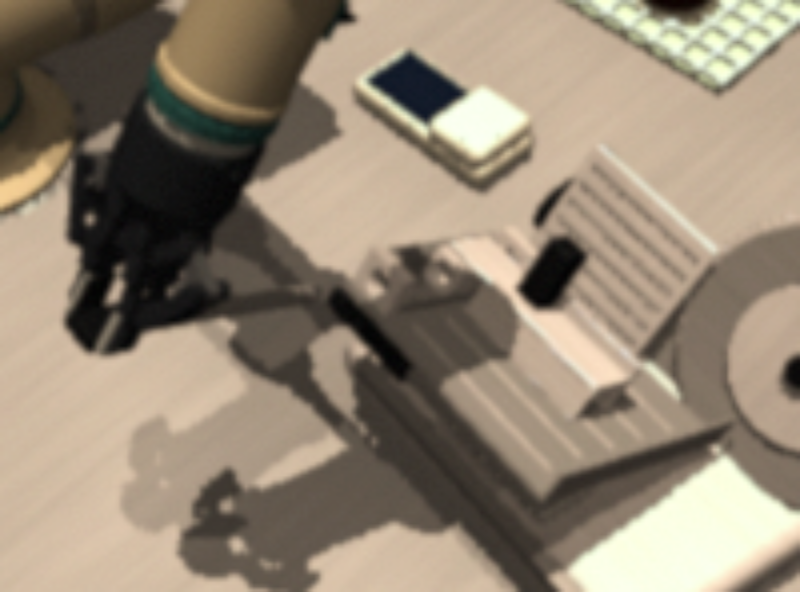

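View pics/w13.png

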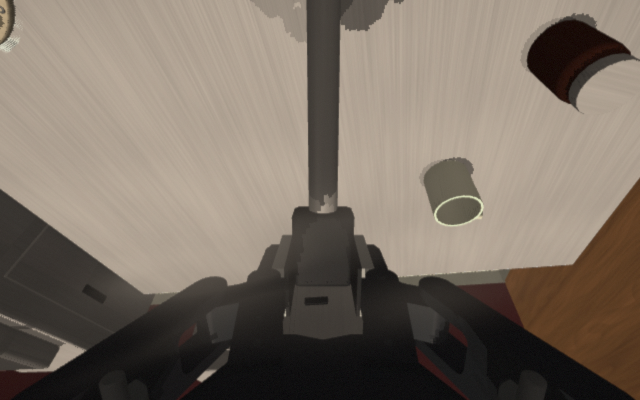

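```bash
cat > shaft.py <<'E'
from h import *
def shaft(tag,p,R):
    im,d,P,c=load(tag);T=R.inv().apply((P-p).reshape(-1,3)).reshape(P.shape)*1000
    for a in (40,55,70,85,100):
        s=(np.abs(T[...,0]-a)<2)&(np.abs(T[...,1])<15)&(np.abs(T[...,2]+11)<9)
        if s.sum()>10: print(tag,a,s.sum(),"y",np.percentile(T[s][:,1],[3,97]).round(2),T[s][:,1].mean().round(2),"ztop",np.percentile(T[s][:,2],10).round(2))
E
python3 - <<'E'
from shaft import *
q=[0,.771,.637,0];shaft("w12",np.array([.4029,-.3259,.0031]),Ro.from_quat([.771,.637,0,0]))
shaft("w13",*tcp())
E
```

```text
w12 40 255 y [-7.58  5.34] -1.12 ztop -12.29
w12 55 271 y [-7.57  5.37] -1.12 ztop -12.29
w12 70 308 y [-6.98  5.61] -0.83 ztop -12.41
w12 85 342 y [-7.25  5.85] -0.83 ztop -12.33
w12 100 369 y [-6.94  5.37] -0.75 ztop -12.4
w13 40 247 y [-7.63  5.24] -1.33 ztop -11.32
w13 55 273 y [-7.86  5.16] -1.39 ztop -11.26
w13 70 306 y [-7.33  5.  ] -1.18 ztop -11.0
w13 85 344 y [-7.66  5.21] -1.24 ztop -10.99
w13 100 359 y [-7.46  4.92] -1.21 ztop -10.87
```

```bash
cat > tgt.py <<'E'
from h import *
import sys
x,y,z=[float(a)/1000 for a in sys.argv[1:4]];n=int(sys.argv[4]) if len(sys.argv)>4 else 1
th=float(sys.argv[5]) if len(sys.argv)>5 else .43
U,B=SL();R=Rt(B[:,1],-B[:,2])*Ro.from_rotvec([0,th,0],degrees=True)
where();plan(U+B@np.array([x,y,z]),R,n=n)
E
python3 tgt.py 0 -205 -3.9 3
```

```text
p [ 0.4473 -0.1758  0.3181] L(mm) [  -7.5 -230.3  -12.9] tool in L rotvec-deg [[-0.011, 1.0, -0.023], [1.0, 0.011, -0.009], [-0.009, -0.023, -1.0]] F [-0.5  0.3 -2.8] 20.65 0.02707511553025118
rows 3 L 2.79 rot [-1.3  1.   0.6]
0.84, 0.25, -0.31, -0.45, 0.32, 0.21, 0.84, 0.25, -0.31, -0.45, 0.32, 0.21, 0.84, 0.25, -0.3, -0.45, 0.32, 0.21
```

Call:
servo_tool(
  deltas=[0.5,0.4,-0.4,-0.7,0.5,0.3,0.5,0.3,-0.3,-0.6,0.4,0.3,0.5,0,-0.1,0,0,0,0,0,0,0,0,0,0,0,0,0,0,0],
)

```text
clock: 21.15
position: [0.4574, -0.1613, 0.3171]
ee_rot: [0.162, 0.748, 0.613, -0.196]
contact_force: [-0.4, 0.3, -1.8]
width: 0.0272
```

```bash
python3 tgt.py 0 -190 -3.9 1
```

```text
p [ 0.4574 -0.1613  0.3171] L(mm) [  -0.3 -215.8   -5.7] tool in L rotvec-deg [[0.004, 1.0, -0.001], [1.0, -0.004, 0.009], [0.009, -0.001, -1.0]] F [-0.4  0.3 -1.8] 21.15 0.02716403689497784
rows 1 L 2.59 rot [-0.1 -0.1 -0.3]
2.58, 0.02, -0.16, -0.05, -0.09, -0.25
```

Call:
servo_tool(
  deltas=[0.6,0,-0.2,0,0,-0.2,0.6,0,0,0,0,0,0.3,0,0,0,0,0,0,0,0,0,0,0,0,0,0,0,0,0],
)

```text
clock: 21.65
position: [0.4603, -0.146, 0.3107]
ee_rot: [0.161, 0.746, 0.615, -0.197]
contact_force: [-0.2, 0.1, -2.5]
width: 0.0272
```

```bash
python3 tgt.py 0 -180 -3.9 1
python3 - <<'E'
from h import *
shot("scene","s5",1.6)
im=cv2.imread('pics/s5.png');cv2.imwrite('pics/s5c.png',cv2.resize(im[125:205,270:380],None,fx=7,fy=7,interpolation=cv2.INTER_CUBIC))
U,B=SL();print("hole in scene px",proj("scene",U+B@[0,0,-.0007]),"tip",proj("scene",tcp()[0]+B@[-.0003,.188,.0032]))
E
```

```text
p [ 0.4603 -0.146   0.3107] L(mm) [  -0.4 -199.    -3.5] tool in L rotvec-deg [[-0.0, 1.0, -0.001], [1.0, 0.0, 0.009], [0.009, -0.001, -1.0]] F [-0.2  0.1 -2.5] 21.65 0.027227522758585594
rows 1 L 1.9 rot [-0.1 -0.1  0. ]
1.9, 0.04, 0.06, -0.07, -0.09, 0.02
hole in scene px [323.64565735 166.15441413] tip [320.75705667 166.39041592]
```

View pics/s5c.png

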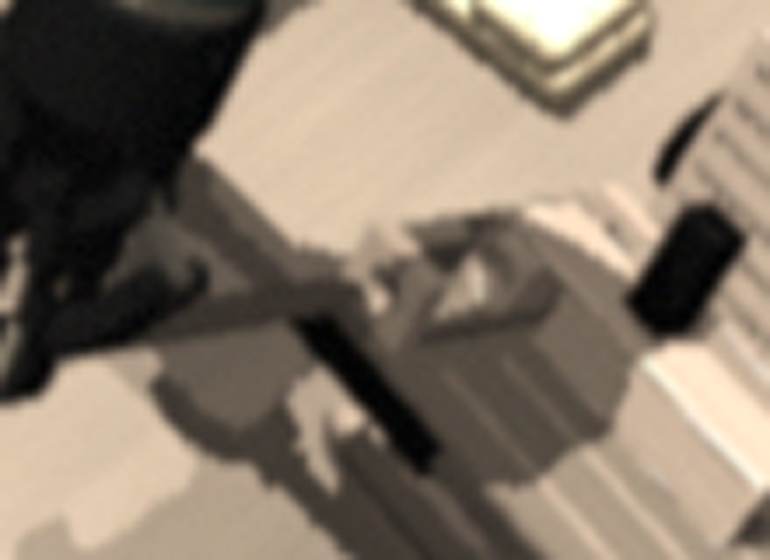

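Call:
servo_tool(
  deltas=[0.7,0,0,0,0,0,0.7,0,0,0,0,0,0.6,0,0,0,0,0,0.4,0,0,0,0,0,0,0,0,0,0,0],
)

```text
clock: 22.2
position: [0.4646, -0.1237, 0.2977]
ee_rot: [0.161, 0.746, 0.615, -0.197]
contact_force: [0.2, -0.4, -2.3]
width: 0.0273
```

```bash
python3 tgt.py 0 -150 -3.9 1
```

```text
p [ 0.4646 -0.1237  0.2977] L(mm) [  -0.4 -172.9   -3.4] tool in L rotvec-deg [[-0.0, 1.0, -0.001], [1.0, 0.0, 0.009], [0.009, -0.001, -1.0]] F [ 0.2 -0.4 -2.3] 22.2 0.02731594739109094
rows 1 L 2.29 rot [-0.1 -0.1  0. ]
2.29, 0.04, 0.07, -0.08, -0.1, 0
```

Call:
servo_tool(
  deltas=[0.7,0,0,0,-0.1,0,0.7,0,0,0,0,0,0.7,0,0,0,0,0,0.7,0,0,0,0,0,0.6,0,0,0,0,0,0,0,0,0,0,0],
)

```text
clock: 22.8
position: [0.4708, -0.0921, 0.2791]
ee_rot: [0.162, 0.746, 0.615, -0.198]
contact_force: [0.1, -0.3, -3.3]
width: 0.0273
```

```bash
python3 tgt.py 0 -110 -3.9 1
python3 - <<'E'
from shaft import *
shot("wrist","w14",1);p,R=tcp();shaft("w14",p,R)
U,B=SL();im,d,P,c=load("w14");L=(P-U)@B*1000
q=(L[...,1]>-2)&(L[...,1]<14)&(np.abs(L[...,0])<30)&(L[...,2]>12)&(L[...,2]<24)
print("ear",q.sum(),np.percentile(L[q],[2,50,98],axis=0).round(1).tolist())
q=(L[...,1]>-60)&(L[...,1]<-12)&(np.abs(L[...,0])<30)&(L[...,2]>0)&(L[...,2]<24)
print("shaft",np.percentile(L[q],[2,50,98],axis=0).round(1).tolist())
E
```

```text
p [ 0.4708 -0.0921  0.2791] L(mm) [  -0.4 -135.7   -3.4] tool in L rotvec-deg [[-0.0, 1.0, -0.002], [1.0, 0.0, 0.007], [0.007, -0.002, -1.0]] F [ 0.1 -0.3 -3.3] 22.8 0.027344551270877936
rows 1 L 2.57 rot [-0.1  0.   0. ]
2.57, 0.05, 0.07, -0.09, 0.04, 0.03
w14 40 260 y [-7.59  5.58] -1.14 ztop -11.63
w14 55 274 y [-7.63  5.34] -1.13 ztop -11.23
w14 70 306 y [-7.13  5.19] -0.95 ztop -11.14
w14 85 337 y [-7.36  5.43] -0.99 ztop -10.95
w14 100 368 y [-7.52  5.25] -1.0 ztop -10.92Traceback (most recent call last):
  File "<stdin>", line 5, in <module>
    return _quantile_unchecked(
        a, q, axis, out, overwrite_input, method, keepdims, weights)
    return _ureduce(a,
                    func=_quantile_ureduce_func,
    ...<5 lines>...
                    overwrite_input=overwrite_input,
                    method=method)
    r = func(a, **kwargs)
    result = _quantile(arr,
                       quantiles=q,
    ...<2 lines>...
                       out=out,
                       weights=wgt)
    slices_having_nans = np.isnan(arr[-1, ...])
                                  ~~~^^^^^^^^^
IndexError: index -1 is out of bounds for axis 0 with size 0
```

View pics/w14.png

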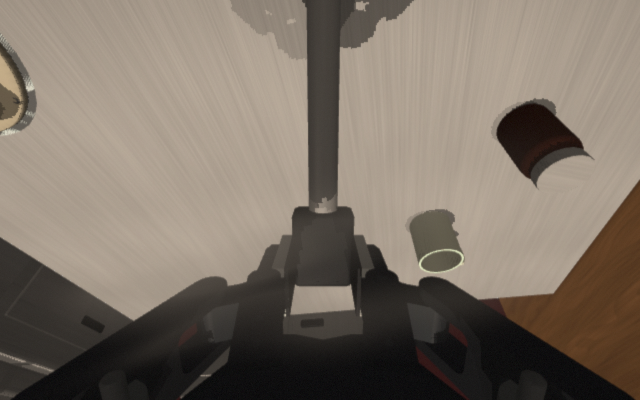

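Call:
servo_tool(
  deltas=[0.7,0,0,0,0,0,0.7,0,0,0,0,0,0.7,0,0,0,0,0,0.7,0,0,0,0,0,0.6,0,0,0,0,0,0,0,0,0,0,0],
)

```text
clock: 23.45
position: [0.4768, -0.0613, 0.2612]
ee_rot: [0.162, 0.746, 0.615, -0.198]
contact_force: [0.7, -0.2, -3.1]
width: 0.0272
```

```bash
python3 tgt.py 0 -70 -3.9 1
python3 - <<'E'
from shaft import *
shot("wrist","w15",1);p,R=tcp();shaft("w15",p,R)
U,B=SL();im,d,P,c=load("w15");L=(P-U)@B*1000
q=(L[...,1]>-2)&(L[...,1]<14)&(np.abs(L[...,0])<30)&(L[...,2]>12)&(L[...,2]<24)
if q.sum():print("ear",q.sum(),np.percentile(L[q],[2,50,98],axis=0).round(1).tolist())
q=(L[...,1]>-50)&(L[...,1]<-3)&(np.abs(L[...,0])<30)&(L[...,2]>0)&(L[...,2]<24)
print("shaft",np.percentile(L[q],[2,50,98],axis=0).round(1).tolist())
E
```

```text
p [ 0.4768 -0.0613  0.2612] L(mm) [ -0.4 -99.6  -3.3] tool in L rotvec-deg [[0.0, 1.0, -0.002], [1.0, -0.0, 0.006], [0.006, -0.002, -1.0]] F [ 0.7 -0.2 -3.1] 23.45 0.027173352193455833
rows 1 L 2.96 rot [-0.1  0.1 -0. ]
2.96, 0.04, 0.08, -0.09, 0.09, -0.02
w15 40 259 y [-7.48  5.27] -1.06 ztop -11.58
w15 55 269 y [-7.31  5.39] -1.09 ztop -11.25
w15 70 292 y [-7.19  5.34] -0.97 ztop -11.16
w15 85 337 y [-7.34  5.5 ] -0.97 ztop -10.82
w15 100 1072 y [-14.02  14.1 ] 0.0 ztop -19.54
ear 2841 [[-20.3, 0.2, 12.8], [-0.9, 3.2, 17.6], [18.2, 7.3, 19.1]]
shaft [[-8.0, -49.0, 2.4], [-1.3, -24.6, 6.9], [5.3, -3.8, 8.9]]
```

View pics/w15.png

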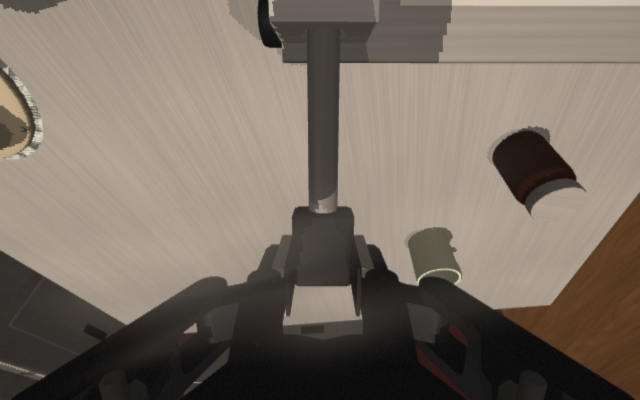

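Call:
servo_tool(
  deltas=[0.7,0,0,0,0,0,0.7,0,0,0,0,0,0.7,0,0,0,0,0,0.7,0,0,0,0,0,0.7,0,0,0,0,0,0.7,0,0,0,0,0],
)

```text
clock: 24.1
position: [0.484, -0.0244, 0.2395]
ee_rot: [0.163, 0.746, 0.614, -0.199]
contact_force: [-0.1, -1.9, -3.1]
width: 0.0277
```

```bash
python3 tgt.py 0 -24.3 -3.9 1
```

```text
p [ 0.484  -0.0244  0.2395] L(mm) [ -0.4 -56.2  -3.2] tool in L rotvec-deg [[0.002, 1.0, -0.002], [1.0, -0.002, 0.004], [0.004, -0.002, -1.0]] F [-0.1 -1.9 -3.1] 24.1 0.027690830609234253
rows 1 L 3.19 rot [-0.1  0.2 -0.1]
3.19, 0.03, 0.08, -0.1, 0.23, -0.12
```

Call:
servo_tool(
  deltas=[0.6,0,0,0,0.1,0,0.6,0,0,0,0.1,0,0.5,0,0,0,0,0,0,0,0,0,0,0],
)

```text
clock: 24.5
position: [0.4871, -0.0078, 0.2293]
ee_rot: [0.162, 0.746, 0.615, -0.198]
contact_force: [-0.1, -1.0, -3.9]
width: 0.0276
```

```bash
python3 tgt.py 0 -24.3 -3.9 1;  python3 - <<'E'
from shaft import *
shot("wrist","w16",1);p,R=tcp();shaft("w16",p,R)
E
```

```text
p [ 0.4871 -0.0078  0.2293] L(mm) [ -0.5 -36.5  -3.6] tool in L rotvec-deg [[0.0, 1.0, -0.003], [1.0, -0.0, 0.007], [0.007, -0.003, -1.0]] F [-0.1 -1.  -3.9] 24.5 0.027550100209750402
rows 1 L 1.22 rot [-0.1  0.  -0. ]
1.22, 0.05, 0.04, -0.15, 0.04, -0.02
w16 40 21 y [-14.19  13.51] 0.63 ztop -19.99
w16 55 274 y [-7.64  5.38] -1.14 ztop -11.18
w16 70 309 y [-7.38  5.53] -0.93 ztop -10.88
w16 85 337 y [-7.35  5.51] -0.95 ztop -10.77
w16 100 362 y [-7.28  5.32] -0.94 ztop -10.72
```

View pics/w16.png

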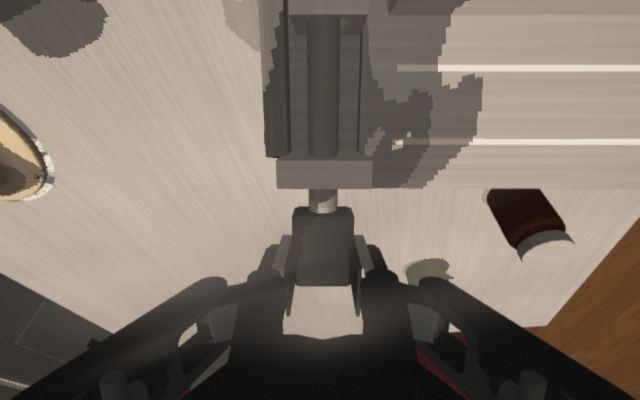

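Call:
servo_tool(
  deltas=[0.5,0,0,0,0,0,0.4,0,0,0,0,0,0,0,0,0,0,0],
)

```text
clock: 24.85
position: [0.4885, -0.0003, 0.2249]
ee_rot: [0.162, 0.747, 0.614, -0.198]
contact_force: [0.7, -0.4, -4.9]
width: 0.0273
```

```bash
python3 tgt.py 0 -24.3 -3.9 1
```

```text
p [ 4.885e-01 -3.000e-04  2.249e-01] L(mm) [ -0.5 -27.7  -3.6] tool in L rotvec-deg [[0.001, 1.0, -0.003], [1.0, -0.001, 0.006], [0.006, -0.003, -1.0]] F [ 0.7 -0.4 -4.9] 24.85 0.027290920514776485
rows 1 L 0.35 rot [-0.1  0.1 -0.1]
0.34, 0.05, 0.03, -0.15, 0.08, -0.07
```

Call:
servo_tool(
  deltas=[0.3,0,0,0,0,0,0.3,0,0,0,0,0],
)

```text
clock: 25.05
position: [0.4894, 0.0042, 0.2223]
ee_rot: [0.162, 0.747, 0.614, -0.199]
contact_force: [-1.3, -8.0, 0.0]
width: 0.0272
```

```bash
python3 tgt.py 0 -24.3 -3.9 1;  python3 - <<'E'
from shaft import *
shot("wrist","w17",1.3)
E
```

```text
p [0.4894 0.0042 0.2223] L(mm) [ -0.5 -22.4  -3.6] tool in L rotvec-deg [[0.002, 1.0, -0.003], [1.0, -0.002, 0.004], [0.004, -0.003, -1.0]] F [-1.3 -8.   0. ] 25.05 0.027237909689169316
rows 1 L 0.2 rot [-0.1  0.2 -0.1]
-0.19, 0.05, 0.03, -0.15, 0.18, -0.11
```

View pics/w17.png

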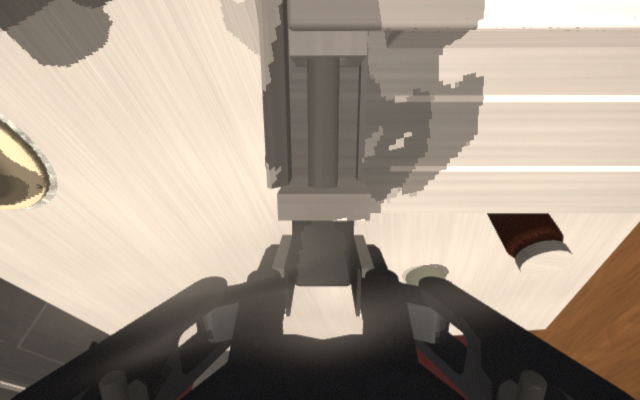

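Call:
servo_tool(
  deltas=[0,0,0,0,0,0,0,0,0,0,0,0,0,0,0,0,0,0,0,0,0,0,0,0,0,0,0,0,0,0],
  jaw=7,
)

```text
clock: 25.6
position: [0.4916, 0.0064, 0.2238]
ee_rot: [0.163, 0.747, 0.614, -0.195]
contact_force: [-0.8, 0.8, -0.5]
width: 0.0699
```

Run:
```python
from h import *
where();shot("wrist","w18",1.3)
```

```text
p [0.4916 0.0064 0.2238] L(mm) [  1.2 -20.9  -0.9] tool in L rotvec-deg [[0.004, 1.0, 0.003], [1.0, -0.004, 0.01], [0.01, 0.002, -1.0]] F [-0.8  0.8 -0.5] 25.6 0.06989790626435555
```

View pics/w18.png

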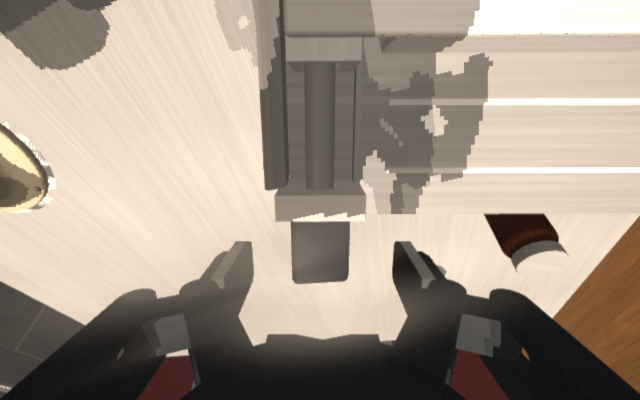

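Released, the rod stays with its grip against the ear. Retreat straight out along the tool axis, then inspect.

Call:
servo_tool(
  deltas=[0,0,-1,0,0,0,0,0,-2,0,0,0,0,0,-3,0,0,0,-0.5,0,-3,0,0,0,-1,0,-3,0,0,0,-1,0,-2,0,0,0,0,0,0,0,0,0,0,0,0,0,0,0],
)

```text
clock: 26.45
position: [0.5002, 0.0568, 0.366]
ee_rot: [0.162, 0.747, 0.614, -0.194]
contact_force: [1.0, -0.7, -0.6]
width: 0.0702
```

Run:
```python
from h import *
where();shot("wrist","w19",1.2);shot("scene","s6",1.5)
im=cv2.imread('pics/s6.png');cv2.imwrite('pics/s6c.png',cv2.resize(im[110:230,290:450],None,fx=4.5,fy=4.5,interpolation=cv2.INTER_CUBIC))
U,B=SL();im,d,P,c=load("w19");L=(P-U)@B*1000
q=(np.abs(L[...,0])<30)&(L[...,1]>-2)&(L[...,1]<14)&(L[...,2]>12)&(L[...,2]<24)
print("ear",q.sum(),np.percentile(L[q],[2,50,98],axis=0).round(1).tolist())
q=(np.abs(L[...,0])<25)&(L[...,1]>-60)&(L[...,1]<-3)&(L[...,2]>-2)&(L[...,2]<16)
print("grip",q.sum(),np.percentile(L[q],[2,50,98],axis=0).round(1).tolist())
q=(np.abs(L[...,0])<6)&(L[...,1]>154)&(L[...,1]<175)&(L[...,2]>-10)&(L[...,2]<10)
print("tip",q.sum(),np.percentile(L[q],[2,50,98],axis=0).round(1).tolist() if q.sum() else "")
q=(L[...,0]>75)&(L[...,0]<140)&(L[...,1]>60)&(L[...,1]<140)&(L[...,2]>14)&(L[...,2]<26)
print("plate",q.sum(),np.percentile(L[q],[2,50,98],axis=0).round(1).tolist())
```

```text
p [0.5002 0.0568 0.366 ] L(mm) [ 1.000e-01 -4.780e+01  1.477e+02] tool in L rotvec-deg [[0.003, 1.0, 0.003], [1.0, -0.003, 0.013], [0.013, 0.003, -1.0]] F [ 1.  -0.7 -0.6] 26.45 0.07018210175123858
ear 607 [[-20.6, 0.5, 16.1], [-1.9, 6.6, 17.6], [17.9, 11.9, 19.1]]
grip 1149 [[-15.6, -38.4, 0.7], [-1.2, -20.3, 4.5], [12.6, -3.3, 6.7]]
tip 0 
plate 3484 [[77.2, 75.3, 17.1], [109.5, 90.8, 19.2], [138.8, 107.6, 20.8]]
```

View pics/w19.png

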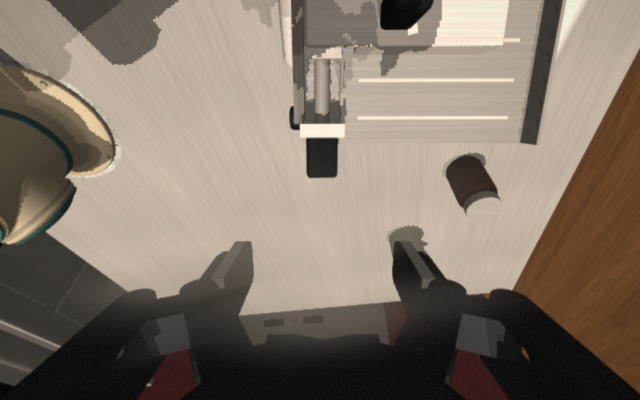

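View pics/s6c.png

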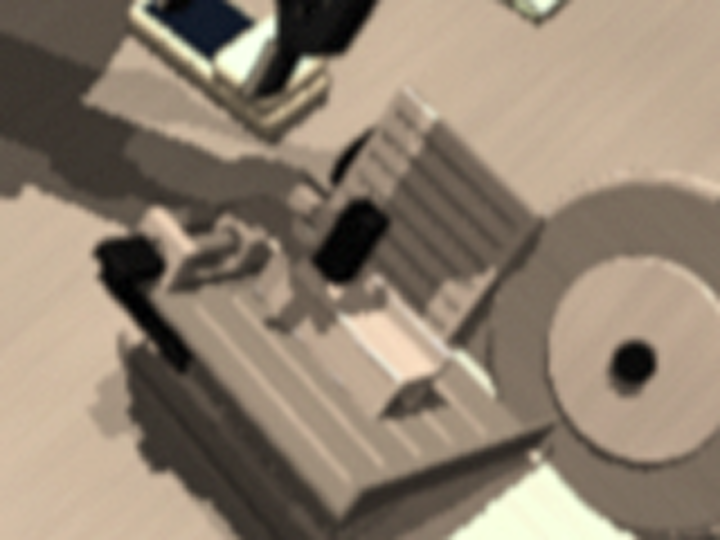

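Run:
```python
from h import *
im,d,P,c=load("w19");U,B=SL();L=(P-U)@B*1000
q=(np.abs(L[...,0])<10)&(L[...,1]>-60)&(L[...,1]<0)&(L[...,2]>-2)&(L[...,2]<24)
print("grip rear..front y",L[q][:,1].min(),L[q][:,1].max())
print(manip.get_state()["contact_force"]);print(manip.sign_off())
```

```text
grip rear..front y -39.698551650139564 -0.5357333320187452
[-0.95674858  0.36847766 -0.19230686]
the job is handed in; nothing more can be done
None
```

The pusher is back on the slicer and the guide rod is home. I handed the job in at about 26.5 s of the 67 s; the sign-off reports no verdict.

**What I did**
- **Pusher:** I gripped it by its handle, tilted it 30° and lowered it into the channel. On the first descent the sleeve sat on the tray's 9 mm lip. I lifted it, moved it about 3 mm in −x and lowered it again, and it seated.
- **Rod:** I picked it up by the wing grip, corrected for about 0.4° of droop in the jaws, and slid it through the upper ear, the sleeve and the lower ear. I stopped when the grip pressed on the upper ear with about 8 N, then let go and backed off.

**Last checks** (from the wrist camera; carriage axes from upper_hole)
- **Pusher:** after release its bore was about 0.5 mm off the axis in x and at about 97 mm in y, with the sleeve parallel to the axis. With the rod in, the plate lies flat and still at the same y.
- **Rod:** the grip spans y −39.7 to −0.5 mm, so it is up against the upper ear.
- **Robot:** it is clear of everything, with the tool about 150 mm away and contact force near zero (about 1 N, within the noise).

**Not confirmed, or in disagreement**
- The rod tip beyond the lower ear was hidden in the last view. I inferred its position from the grip and the rod's length.
- Views of the carriage disagreed by 1–2 mm, about the stated calibration error.
- At contact, the arm's own reading put the grip end about 2 mm past the ear face. The pictures do not show that.
- I did not re-measure the mug, the jar and the terminal. No force readings suggested contact with them or the blade.

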